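# Build up a module in the test nest and run its test

## Robot

A 7-joint arm with a two-finger parallel gripper is mounted at the origin on the work surface. World frame = base frame: x ahead of the robot, y to its left, z up, the work surface at z = 0. Lengths are in m, angles in rad, forces in N, time in s.
With the tool pointing down it reaches from about 0.4 to 0.875 m from the base axis. Payload 19.3 kg.
Tool frame: the origin (TCP) lies between the finger pads; the fingertips stand 17 mm ahead of it and the grasp point (between the pads) lies 2 mm behind it; x points along the fingers, z is the direction in which the jaws open and shut, and the axes are right-handed (so a half turn about x gives the same grasp; the last joint's range is limited). The gripper opens to 85 mm and grips with 20 to 120 N. Pads are 22 mm wide; open, the fingers measure 114 mm over their backs; the gripper's body (76 mm by 85 mm) begins 54 mm behind the grasp point. The pads swing forward as they close: fully open they stand 13 mm farther back than shut.
Start: joints at [-1.392, 0.521, -0.036, 1.599, 0.021, 1.021, -0.113], TCP at [0.154, 0.606, 0.248] pointing down, gripper open.
Joint ranges: [-2.91, 2.91], [-0.3, 2.13], [-1.5, 1.42], [0.17, 2.43], [-1.26, 4.41], [0.16, 1.93], [-2.52, 2.52]. Speed limits (rad/s): [1.89, 1.89, 2.39, 2.39, 3.01, 3.01, 3.01].

## Interface

Orientations are given as a rotation vector (axis times angle).
In Python, from workcell import readout, eyes, sign_off gives the robot as it stands. The module is installed in compiled form; this text tells all that it offers.
- The arm moves only by the tool step_arm, never from a script. Its argument "increments" is a list of rows, each an object with "linear": the shift along the tool's x, y, z in m, a list of three; "twist": the turn, a rotation vector about the tool's x, y, z in degrees, a list of three; "jaw": the closure, from -1 (fully open) to 1 (shut). A call has exactly 10 rows; each row shifts and turns the commanded pose from where the row before left it, along the tool's axes as they then stand; what a row does not reach is not made up. A row lasts 1/10 s, in which the tool goes at most 50 mm and 8.59 degrees, less where a joint would pass 70% of its speed; a pose out of reach is approached as far as the arm can. A call with a gripper value outside its range is refused whole. The fingers move at their own pace and stop on an object; "force" is the grip in N (left out, the last holds). Time passes only in rows, so rows that do not move let the fingers close, or fill a call up. It gives the time, the measured TCP pose, the force and the opening at its end, in the units of the state.
- readout.observe(): the state, without advancing time (a new reading comes with each control period).
- eyes.get_image(name): name is "scene" or "top" or "wrist"; returns a dict with "image" (420x560x3 uint8, red, green, blue), "camera_matrix" (3x3 intrinsics, pixels), "T" (4x4, takes a point from camera to world coordinates). Camera axes: x right, y down, z forward; pixel columns grow to the right and rows downward; lengths in m; the calibration is good to about 2 mm. A picture is of the moment at which its call begins. There is no depth.
- sign_off(): hands the job in, once; it reports no verdict.
The state is a dict: "time_s": time; "joint_pos": joint angles; "dq": joint speeds; "tau": joint torques, N m; "position": TCP position; "orientation": TCP orientation; "force": force on the tool from outside, world axes, zero at the start; "moment": the same for the moment, N m; "width": opening from 0.0 (shut) to 1.0 (fully open).
Only numpy, scipy, OpenCV 4.12 (cv2) and the standard library are available. Lean on these libraries where they do the work, as an engineer would, in place of code of your own. Each camera call takes 0.05 s, during which the arm holds its last target. There are 200 camera calls.

## Task

Use the hook tool, not the fingers, on the pull eye to draw the drawer tray all the way out, then stack the module squarely in the pocket of the nest, each part flat and fully home and let go before the next: the square body first, then every square spacer frame that is on the bench, then the round disc on top. Finally press the test button fully down and let it up again. Leave the hook lying back on its rubber mat, with the tray out, and do not knock over the glass jar.

Things in the scene. Friction and masses are not known exactly. Their poses are not given: they have to be found in the camera images.
- drawer_unit: Grey sheet-metal drawer unit, fixed to the bench, 170 wide (x) x 210 deep (y) x 58 high, with a bench supply (150 x 110 x 120 high) standing on it from 97 mm behind the front face. Origin: middle of the front face at bench level. Its front looks along its own -y, and the tray slides out along its -y; x is across, z up.
- tray (a joint): Slide of the aluminium tray out of the drawer unit, m: 0 shut, 0.16 all the way out at its stop. It drags with about 2 N and stays where it is left. Tray 140 wide x 170 long, floor 4 thick with its upper face 8 mm above the bench; side and back walls 4 thick and 14 high above the floor, front wall 26 high above the floor.
- tray_floor (a point): Middle of the upper face of the tray's floor (it moves with the tray); axes as the drawer unit. Shut, the tray is hidden inside the unit; out, the body lies about 50 mm nearer the front than this point and the disc about 20 mm behind it.
- pull_eye: Steel pull eye on the tray's front: a level U of 6 mm round bar. Origin: centre of the eye, 22 mm in front of the tray's front face, at the bar's axis, 24 mm above the bench. Clear opening 30 mm across (x), from 13 mm in front of the origin (-y) to 22 mm behind it (+y, the tray's front wall); open above and below. Axes as the drawer unit.
- hook: Hook tool: wooden handle 22 wide (x) x 90 long (y) x 30 high, a 50 wide, 8 high steel foot at its tail (y -45 to -53), and an 8 mm steel rod that leaves its front at height 26, runs along +y and bends straight down into a prong at y = 105. Stands upright by itself, 120 g. Origin: middle of the handle's underside; z up. Grip the handle across its 22 mm.
- hook_tip (a point): Lower end of the hook's prong: y = 105 mm in the hook's frame, level with the handle's underside. The prong is 8 mm thick, and 22 mm of it is clear below the rod.
- hook_mat: Black rubber mat, fixed, 90 (x) x 220 (y) x 3 mm; origin: centre of its underside. The hook starts here and is laid back here, the middle of its handle on the mat.
- nest: Steel nest, fixed: aluminium base 115 x 115 x 10, on it four corner angles (walls 8 thick, 48 high, sloped lead-in 6 mm high above) that form a square pocket 59 x 59 mm. Slots 33 mm wide in the middle of all four sides let the fingers in, right down to the base. Origin: centre of the underside; x and y square to the pocket's sides.
- nest_floor (a point): Centre of the pocket's floor, 10 mm above the bench; axes as the nest.
- module_body: Square aluminium module body 56 x 56 x 18, same both ways up, 130 g; lies flat in the tray, nearer its front. Origin: its centre; z its short axis.
- top_disc: Round aluminium disc, 56 diameter x 10 thick, same both ways up, 70 g; lies flat in the tray behind the body. Origin: its centre; z its short axis.
- spacer1: White plastic spacer, a square frame 56 x 56 x 8 with a 32 mm square opening, same both ways up, 35 g; lies flat on the bench. One to three of the spacers are present. Origin: its centre; z its short axis.
- spacer2: White plastic spacer, a square frame 56 x 56 x 8 with a 32 mm square opening, same both ways up, 35 g; lies flat on the bench. One to three of the spacers are present. Origin: its centre; z its short axis.
- spacer3: White plastic spacer, a square frame 56 x 56 x 8 with a 32 mm square opening, same both ways up, 35 g; lies flat on the bench. One to three of the spacers are present. Origin: its centre; z its short axis.
- test_button (a joint): Travel of the test button, m: 0 up, 0.006 fully down; a spring brings it up again; fully down takes about 5 N.
- test_button_top (a point): Centre of the top of the black push button (28 mm diameter, on a grey housing); pressed straight down.
- jar: Glass jar with an aluminium cap, 44 diameter x 55 high, standing loose to the right of the button. Origin: centre of its underside.
Not all that is in view belongs to the job. What is shaped like the part that bears test_button but green or yellow is not meant.

How it is judged:
On the way, in this order (a step that is already met when the one before it is completed fails the run):
1. the hook, bearing on the pull eye, is drawing the tray out (value of joint tray between 0.03 and 0.12 m and contact force between hook and pull_eye above 0.3 N), for 0.1 s.
2. the tray is all the way out (value of joint tray above 0.145 m), for 0.2 s.
3. the body lies flat on the floor of the pocket, released (horizontal distance between module_body and nest_floor below 0.004 m and z of module_body in the frame of nest_floor between 0.007 and 0.011 m and angle between the z axis of module_body and the z axis of nest_floor, either way round below 0.06 rad and contact force between the fingers and module_body below 0.05 N), for 0.2 s.
4. every spacer present lies flat in the pocket on the body, released (horizontal distance between each of module_body, spacer1, spacer2, spacer3 and nest_floor below 0.004 m and z of module_body in the frame of nest_floor between 0.007 and 0.011 m and angle between the z axis of each of module_body, spacer1, spacer2, spacer3 and the z axis of nest_floor, either way round below 0.06 rad and z of spacer1 in the frame of nest_floor between 0.02 and 0.0393 m and z of spacer2 in the frame of nest_floor between 0.02 and 0.0393 m and z of spacer3 in the frame of nest_floor between 0.02 and 0.0393 m and contact force between the fingers and spacer1 below 0.05 N and contact force between the fingers and spacer2 below 0.05 N and contact force between the fingers and spacer3 below 0.05 N), for 0.2 s.
5. the disc lies flat on the spacers, released (horizontal distance between each of module_body, spacer1, spacer2, spacer3, top_disc and nest_floor below 0.004 m and z of module_body in the frame of nest_floor between 0.007 and 0.011 m and angle between the z axis of each of module_body, spacer1, spacer2, spacer3, top_disc and the z axis of nest_floor, either way round below 0.06 rad and z of spacer1 in the frame of nest_floor between 0.02 and 0.0393 m and z of spacer2 in the frame of nest_floor between 0.02 and 0.0393 m and z of spacer3 in the frame of nest_floor between 0.02 and 0.0393 m and z of top_disc in the frame of nest_floor between 0.029 and 0.049 m and contact force between the fingers and top_disc below 0.05 N), for 0.2 s.
6. the test button is pressed fully down (value of joint test_button above 0.005 m), for 0.05 s.
7. the test button is up again (value of joint test_button below 0.0015 m), for 0.1 s.
At the end, for the whole second after the job is handed in: Body, all present spacers and the disc stacked in that order in the pocket, within 4 mm of its centre, flat within 0.06 rad, each home on the one below (1.5 mm); tray out 140 mm or more; button up; hook lying with the middle of its handle on the mat; all released and at rest (horizontal distance between each of module_body, spacer1, spacer2, spacer3, top_disc and nest_floor below 0.004 m and z of module_body in the frame of nest_floor between 0.007 and 0.011 m and angle between the z axis of each of module_body, spacer1, spacer2, spacer3, top_disc and the z axis of nest_floor, either way round below 0.06 rad and z of spacer1 in the frame of nest_floor between 0.02 and 0.0393 m and z of spacer2 in the frame of nest_floor between 0.02 and 0.0393 m and z of spacer3 in the frame of nest_floor between 0.02 and 0.0393 m and z of top_disc in the frame of nest_floor between 0.029 and 0.049 m and value of joint tray above 0.14 m and value of joint test_button below 0.0015 m and x of hook in the frame of hook_mat between -0.045 and 0.045 m and y of hook in the frame of hook_mat between -0.11 and 0.11 m and height (world z) of hook below 0.025 m and linear speed of each of hook, top_disc below 0.02 m/s); the robot touches nothing.
It fails at once if the fingers touch the pull eye (contact force between the fingers and pull_eye above 0.5 N).
It fails at once if the glass jar is knocked over (angle between jar's own z axis and vertical above 0.6 rad).
Of spacer1, spacer2, spacer3 only 1 to 3 are there at a start; the rules pass over those that are not, and their reading is None.
At some moment in a run one of spacer1, spacer2, spacer3 may be knocked a few centimetres aside while the robot is not near it.
Once in a run the grip may slacken for a moment while it holds something.
It also fails if it takes over 210 s, if anything falls off the work surface, if the arm or the gripper's body presses on something with over 40 N, if the wrist force passes 120 N, or if a joint passes its speed limit or range.

## Working session

There is one attempt and no reset: what is moved stays moved. The work goes in short steps, Python scripts to look and compute and a tool call to move; the robot and the scene stay as the last step left them, time stands still between calls to the robot, and variables do not carry over. Pictures are saved under pics/ and viewed, about 12 in all and at most 16, crops included, and the job is handed in when it is done.

Besides the shell and the picture viewer there is one more tool, called as name([rows], argument=value, ...), one row to a line, values as JSON. step_arm: Moves the arm, as the interface text tells. Its arguments: {"type":"object","properties":{"increments":{"type":"array"},"force":{"type":"number"}},"required":["increments"]}

```bash
mkdir -p pics; cat > h.py <<'E'
import numpy as np, cv2
from scipy.spatial.transform import Rotation as R
from workcell import readout, eyes
def grab(n,fn=None):
    d=eyes.get_image(n); im=d["image"][:,:,::-1].copy()
    np.savez('last_%s.npz'%n,im=im,K=d["camera_matrix"],T=d["T"])
    if fn: cv2.imwrite('pics/'+fn,im)
    return im,np.array(d["camera_matrix"]),np.array(d["T"])
def load(n):
    z=np.load('last_%s.npz'%n); return z['im'],z['K'],z['T']
def ray(px,K,T,z):
    px=np.atleast_2d(np.array(px,float)); d=np.c_[px,np.ones(len(px))]@np.linalg.inv(K).T@T[:3,:3].T
    o=T[:3,3]; return o+d*((z-o[2])/d[:,2])[:,None]
def proj(P,K,T):
    P=np.atleast_2d(P); c=(P-T[:3,3])@T[:3,:3]; u=c@K.T; return u[:,:2]/u[:,2:]
def tool(): 
    s=readout.observe(); return s,np.array(s["position"]),R.from_rotvec(s["orientation"])
E
python3 - <<'E'
from h import *
s,p,r=tool(); print(s['time_s'],p,s['width'],'\n',r.as_matrix().round(3))
a,K,T=grab("top","top1.png"); print(K,T.round(3))
a,K,T=grab("scene","scene1.png"); print(K,T.round(3))
a,K,T=grab("wrist"); print(K,T.round(3))
E
```

```text
0.0 [0.15384905 0.60543507 0.24771177] 0.9997325865864723 
 [[-0.    -0.969  0.246]
 [-0.001  0.246  0.969]
 [-1.    -0.    -0.001]]
[[527.40367836   0.         276.4113178 ]
 [  0.         527.40367836 213.25657482]
 [  0.           0.           1.        ]] [[-0.026 -0.994  0.103  0.461]
 [-0.999  0.024 -0.023 -0.014]
 [ 0.021 -0.103 -0.994  1.376]
 [ 0.     0.     0.     1.   ]]
[[513.36318456   0.         284.56287557]
 [  0.         513.36318456 203.44694849]
 [  0.           0.           1.        ]] [[ 0.765  0.396 -0.508  1.313]
 [ 0.644 -0.479  0.596 -0.855]
 [-0.007 -0.783 -0.622  0.9  ]
 [ 0.     0.     0.     1.   ]]
[[374.04349363   0.         277.623634  ]
 [  0.         374.04349363 205.00821028]
 [  0.           0.           1.        ]] [[ 0.247  0.929  0.276  0.084]
 [ 0.969 -0.237 -0.071  0.624]
 [-0.     0.285 -0.959  0.373]
 [ 0.     0.     0.     1.   ]]
```

View pics/top1.png

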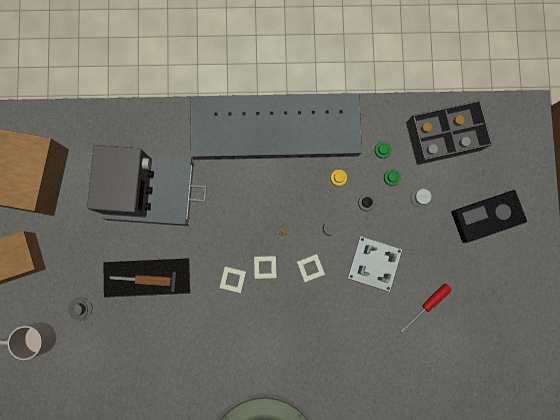

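View pics/scene1.png

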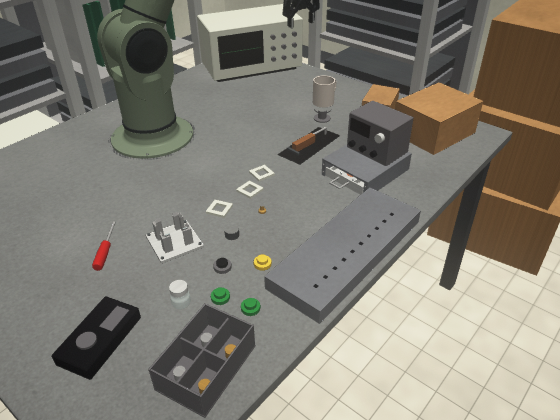

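Top view: the drawer unit is at left with its front facing right (-y) and the pull eye at about (198,194). The hook is on its mat at (147,279) with the rod pointing left (+y). Three white spacers are at (233,280), (265,267) and (311,268). The nest is at (376,263), the black button at (366,203) and the jar at (423,197).

```bash
python3 - <<'E'
from h import *
im,K,T=load("top")
hsv=cv2.cvtColor(im,cv2.COLOR_BGR2HSV)
def rects(m,z,lo,hi,roi):
    x0,y0,x1,y1=roi; mm=np.zeros_like(m); mm[y0:y1,x0:x1]=m[y0:y1,x0:x1]
    for c in cv2.findContours(mm,cv2.RETR_EXTERNAL,cv2.CHAIN_APPROX_NONE)[0]:
        if lo<cv2.contourArea(c)<hi:
            w=ray(c[:,0].astype(float),K,T,z)[:,:2]
            (cx,cy),(a,b),t=cv2.minAreaRect((w*1000).astype(np.float32))
            print('   ',c[:,0].mean(0).round(1),'ctr',round(cx,1),round(cy,1),'size',round(a,1),round(b,1),'ang',round(t,1))
v=hsv[...,2]; s=hsv[...,1]
print('spacers'); rects(((v>200)&(s<40)).astype(np.uint8),.008,200,900,(200,240,340,310))
print('nest'); rects(((v>170)&(s<50)).astype(np.uint8),.010,300,5000,(335,225,415,300))
print('hookwood'); rects(((hsv[...,0]<22)&(s>90)&(v>60)).astype(np.uint8),.033,50,2000,(100,255,195,300))
print('mat'); rects((v<45).astype(np.uint8),.003,500,9000,(95,250,200,305))
print('button'); rects((v<50).astype(np.uint8),.03,20,900,(350,190,380,215))
print('eye',ray([[198,187],[205,187],[205,201],[198,201],[190,187],[190,201]],K,T,.024)[:,:2].round(3).tolist())
print('unit front top corners',ray([[193,156],[187,224]],K,T,.058)[:,:2].round(3).tolist())
g=lambda x0,y0,x1,y1,f:cv2.resize(im[y0:y1,x0:x1],None,fx=f,fy=f,interpolation=cv2.INTER_CUBIC)
cv2.imwrite('pics/c1.png',np.vstack([g(80,130,280,210,4)[:, :],g(80,205,280,305,4)])[:,:800] if 0 else g(80,150,280,300,4))
E
```

```text
spacers
nest
    [375.8 264.2] ctr 465.1 -297.5 size 112.7 112.2 ang 70.9
hookwood
    [152.3 280.1] ctr 438.0 270.6 size 88.5 22.5 ang 85.3
mat
    [146.1 277.3] ctr 445.7 292.1 size 88.7 218.0 ang 1.1
button
    [366.7 201.7] ctr 624.1 -280.0 size 23.6 26.0 ang 43.1
eye [[0.674, 0.155], [0.673, 0.137], [0.637, 0.137], [0.637, 0.155], [0.674, 0.175], [0.638, 0.176]]
unit front top corners [[0.748, 0.162], [0.575, 0.179]]
```

View pics/c1.png

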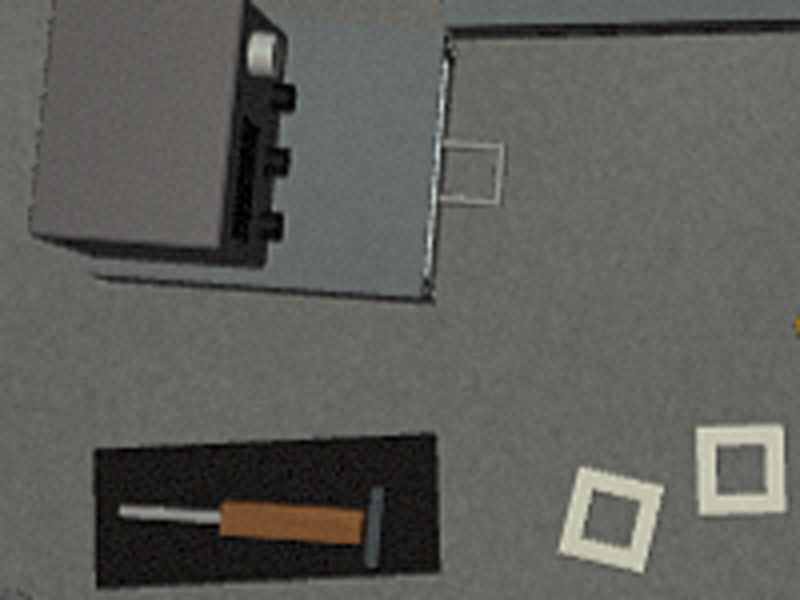

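```bash
cat >> h.py <<'E'
def down(deg):  # tool pointing down, jaw axis z at deg from world x
    t=np.radians(deg); z=np.array([np.cos(t),np.sin(t),0]); x=np.array([0,0,-1.]); return R.from_matrix(np.c_[x,np.cross(z,x),z])
def plan(pos,deg,n=10):
    s,p,r=tool(); c=[(r.inv()*down(deg+k)) for k in (0,180,-180)]; rel=min(c,key=lambda q:q.magnitude())
    w=rel.as_rotvec(); S=sum(R.from_rotvec(w*k/n).as_matrix() for k in range(n))
    v=np.linalg.solve(S,r.inv().apply(np.array(pos)-p))
    print('rows',n,'linear',v.round(4).tolist(),'|v|',np.linalg.norm(v).round(4),'twist',np.degrees(w/n).round(2).tolist(),'j7',round(s['joint_pos'][6],2))
def st():
    s,p,r=tool(); z=r.as_matrix()[:,2]; print('t',s['time_s'],'p',p.round(4),'zang',np.degrees(np.arctan2(z[1],z[0])).round(2),'tilt',r.as_matrix()[:,0].round(3),'F',np.round(s['force'],1),'w',round(s['width'],3))
E
python3 - <<'E'
from h import *
plan((.438,.271,.15),-4.7)
im,K,T=load("top")
g=cv2.cvtColor(im,cv2.COLOR_BGR2HSV)
m=((g[...,2]>150)).astype(np.uint8); m[:240]=0;m[310:]=0;m[:,:200]=0;m[:,340:]=0
for c in cv2.findContours(m,cv2.RETR_EXTERNAL,cv2.CHAIN_APPROX_NONE)[0]:
    if cv2.contourArea(c)>100:
        q=cv2.minAreaRect((ray(c[:,0].astype(float),K,T,.008)[:,:2]*1000).astype(np.float32)); print(np.round(q[0],1),np.round(q[1],1),round(q[2],1))
E
```

```text
rows 10 linear [0.0098, -0.0477, 0.0007] |v| 0.0487 twist [8.04, -0.0, 0.0] j7 -0.11
[433.8  71.5] [55.6 55.9] 75.0
[463.5 -12.1] [54.3 56.4] 88.8
[ 458.7 -131. ] [55.8 55.4] 20.0
```

```bash
python3 - <<'E'
from h import *
t=load("top");s=load("scene")
print(proj([.154,.605,.248],*t[1:]),proj([.154,.605,.248],*s[1:]))
def tri(a,b):
    P=[];
    M=[]
    for px,(im,K,T) in((a,t),(b,s)):
        C=K@np.linalg.inv(T)[:3]; M.append(C)
    X=cv2.triangulatePoints(M[0],M[1],np.float64(a).reshape(2,1),np.float64(b).reshape(2,1)); return (X[:3]/X[3]).ravel().round(3)
print('base',ray([80,308],*t[1:],0),'stem base tri',tri((80,308),(322,119)),'cup top',tri((26,342),(323,82)))
E
```

```text
[[-34.51797244 427.15067014]] [[300.8637478  24.7145062]]
base [[0.37155876 0.46181576 0.        ]] stem base tri [0.371 0.461 0.   ] cup top [0.3   0.558 0.085]
```

step_arm([
  {"linear":[0.0098,-0.0477,0.0007],"twist":[8.04,0,0],"jaw":-1},
  {"linear":[0.0098,-0.0477,0.0007],"twist":[8.04,0,0],"jaw":-1},
  {"linear":[0.0098,-0.0477,0.0007],"twist":[8.04,0,0],"jaw":-1},
  {"linear":[0.0098,-0.0477,0.0007],"twist":[8.04,0,0],"jaw":-1},
  {"linear":[0.0098,-0.0477,0.0007],"twist":[8.04,0,0],"jaw":-1},
  {"linear":[0.0098,-0.0477,0.0007],"twist":[8.04,0,0],"jaw":-1},
  {"linear":[0.0098,-0.0477,0.0007],"twist":[8.04,0,0],"jaw":-1},
  {"linear":[0.0098,-0.0477,0.0007],"twist":[8.04,0,0],"jaw":-1},
  {"linear":[0.0098,-0.0477,0.0007],"twist":[8.04,0,0],"jaw":-1},
  {"linear":[0.0098,-0.0477,0.0007],"twist":[8.04,0,0],"jaw":-1},
])

```text
time_s: 1.15
position: [0.4393, 0.2693, 0.1499]
orientation: [0.069, 1.569, -0.069]
force: [1.0, 0.0, 0.2]
width: 1.001
```

```bash
python3 - <<'E'
from h import *
st()
im,K,T=grab("wrist","w1.png"); print(T.round(3).tolist())
h=cv2.cvtColor(im,cv2.COLOR_BGR2HSV)
m=((h[...,0]<22)&(h[...,1]>90)&(h[...,2]>50)).astype(np.uint8)
for c in cv2.findContours(m,cv2.RETR_EXTERNAL,cv2.CHAIN_APPROX_NONE)[0]:
    if cv2.contourArea(c)>500:
        q=cv2.minAreaRect((ray(c[:,0].astype(float),K,T,.033)[:,:2]*1000).astype(np.float32)); print(np.round(q[0],1),np.round(q[1],1),round(q[2],1))
E
```

```text
t 1.15 p [0.4393 0.2693 0.1499] zang -5.02 tilt [ 0.001 -0.    -1.   ] F [1.  0.  0.2] w 1.001
[[0.996, -0.085, -0.023, 0.445], [-0.088, -0.955, -0.282, 0.342], [0.002, 0.283, -0.959, 0.275], [0.0, 0.0, 0.0, 1.0]]
[438.  272.6] [91.8 21.6] 84.1
```

View pics/w1.png

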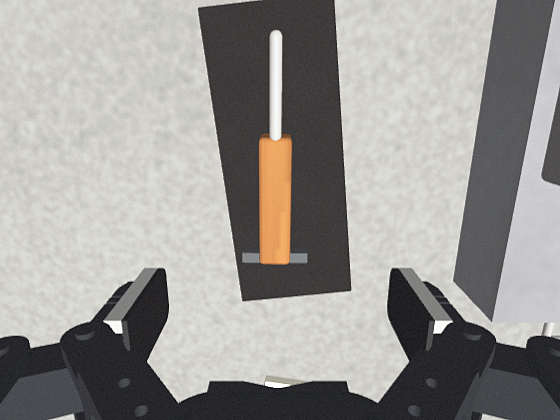

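The wrist view shows the hook centred at pixel (275,200) and lying along the jaw's y direction. It agrees with the top view to within 2 mm, at (0.438, 0.271).

step_arm([
  {"linear":[0.025,0,-0.001],"twist":[0,0,0],"jaw":-0.3},
  {"linear":[0.025,0,0],"twist":[0,0,0],"jaw":-0.3},
  {"linear":[0.025,-0.001,0],"twist":[0,0,0],"jaw":-0.3},
  {"linear":[0.025,-0.001,0],"twist":[0,0,0],"jaw":-0.3},
  {"linear":[0.02,0,0],"twist":[0,0,0],"jaw":-0.3},
  {"linear":[0.006,0,0],"twist":[0,0,0],"jaw":-0.3},
  {"linear":[0,0,0],"twist":[0,0,0],"jaw":1},
  {"linear":[0,0,0],"twist":[0,0,0],"jaw":1},
  {"linear":[0,0,0],"twist":[0,0,0],"jaw":1},
  {"linear":[0,0,0],"twist":[0,0,0],"jaw":1},
], force=80)

```text
time_s: 2.2
position: [0.438, 0.2697, 0.0255]
orientation: [0.065, 1.569, -0.063]
force: [-0.5, -0.1, 8.4]
width: 0.243
```

step_arm([
  {"linear":[0,0,0],"twist":[0,0,0],"jaw":1},
  {"linear":[0,0,0],"twist":[0,0,0],"jaw":1},
  {"linear":[-0.01,0,0],"twist":[0,0,0],"jaw":1},
  {"linear":[-0.02,0,0],"twist":[0,0,0],"jaw":1},
  {"linear":[-0.02,0,0],"twist":[0,0,0],"jaw":1},
  {"linear":[-0.02,0,0],"twist":[0,0,0],"jaw":1},
  {"linear":[-0.01,0,0],"twist":[0,0,0],"jaw":1},
  {"linear":[0,0,0],"twist":[0,0,0],"jaw":1},
  {"linear":[0,0,0],"twist":[0,0,0],"jaw":1},
  {"linear":[0,0,0],"twist":[0,0,0],"jaw":1},
])

```text
time_s: 3.2
position: [0.4371, 0.2692, 0.1036]
orientation: [0.063, 1.571, -0.064]
force: [0.8, 0.0, -1.5]
width: 0.237
```

```bash
python3 - <<'E'
from h import *
st()
im,K,T=grab("wrist","w2.png"); im2,K2,T2=grab("scene")
cv2.imwrite('pics/w2.png',np.hstack([cv2.resize(im,(400,300)),cv2.resize(im2[40:220,230:470],(400,300))]))
s,p,r=tool(); print('tool y dir',r.as_matrix()[:,1])
E
```

```text
t 3.2 p [0.4371 0.2692 0.1036] zang -4.65 tilt [-0.001 -0.001 -1.   ] F [ 0.8  0.  -1.5] w 0.237
tool y dir [ 8.12067921e-02  9.96696844e-01 -9.26189301e-04]
```

View pics/w2.png

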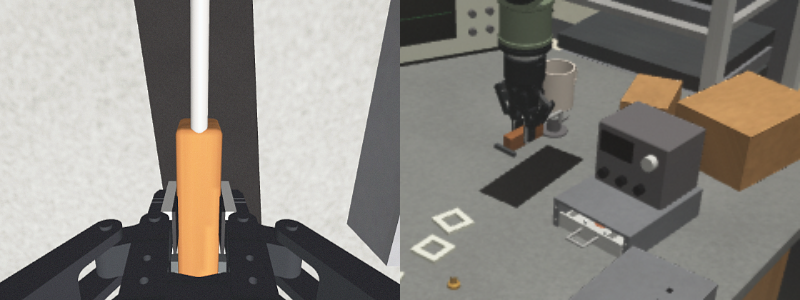

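Hook held level. Next I move it clear along -y, then across to stand above the eye.

step_arm([
  {"linear":[0,-0.04,0],"twist":[0,0,0],"jaw":1},
  {"linear":[0,-0.04,0],"twist":[0,0,0],"jaw":1},
  {"linear":[0,-0.04,0],"twist":[0,0,0],"jaw":1},
  {"linear":[0,-0.032,0.02],"twist":[0,0,0],"jaw":1},
  {"linear":[0,-0.02,0.035],"twist":[0,0,0],"jaw":1},
  {"linear":[0,-0.01,0.037],"twist":[0,0,0],"jaw":1},
  {"linear":[0,-0.01,0.04],"twist":[0,0,0],"jaw":1},
  {"linear":[0,-0.01,0.04],"twist":[0,0,0],"jaw":1},
  {"linear":[0,0,0.035],"twist":[0,0,0],"jaw":1},
  {"linear":[0,0,0.02],"twist":[0,0,0],"jaw":1},
])

```text
time_s: 4.3
position: [0.6493, 0.0485, 0.1035]
orientation: [0.064, 1.57, -0.065]
force: [-1.5, 0.1, -1.0]
width: 0.241
```

```bash
python3 - <<'E'
from h import *
st()
im,K,T=grab("wrist"); im2,K2,T2=grab("top")
s,p,r=tool()
tip=p+r.apply([.0225,.107,0]); print('tip',tip,proj(tip,K,T),proj(tip,K2,T2))
for nm,(a,b) in dict(w=(K,T),t=(K2,T2)).items(): print(nm,proj([[.656,.156,.024]],a,b))
c=cv2.resize(im2[140:270,130:290],(400,325))
cv2.imwrite('pics/w3.png',np.hstack([cv2.resize(im,(400,325)),c]))
E
```

```text
t 4.3 p [0.6493 0.0485 0.1035] zang -4.73 tilt [ 0. -0. -1.] F [-1.5  0.1 -1. ] w 0.241
tip [0.65782534 0.15539667 0.08062632] [[276.47945755  -7.64745875]] [[194.88440512 189.7830129 ]]
w [[272.94019983  21.03232372]]
t [[197.57229697 193.7231547 ]]
```

View pics/w3.png

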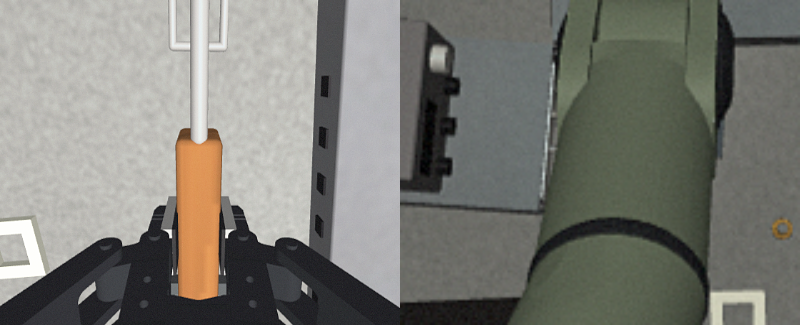

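```bash
python3 - <<'E'
from h import *
im,K,T=load("wrist")
print(ray([[241,60],[315,60],[278,62]],K,T,.024).round(4))
print(ray([[455,150],[455,300]],K,T,.05).round(3))
E
```

```text
[[0.6381 0.1392 0.024 ]
 [0.6759 0.1361 0.024 ]
 [0.6569 0.1367 0.024 ]]
[[0.738 0.088 0.05 ]
 [0.742 0.007 0.05 ]]
```

step_arm([
  {"linear":[0.015,0,0],"twist":[0,0,0],"jaw":1},
  {"linear":[0.02,0,0],"twist":[0,0,0],"jaw":1},
  {"linear":[0.02,0,0],"twist":[0,0,0],"jaw":1},
  {"linear":[0.01,0,0],"twist":[0,0,0],"jaw":1},
  {"linear":[0.005,0,0],"twist":[0,0,0],"jaw":1},
  {"linear":[0,-0.004,0],"twist":[0,0,0],"jaw":1},
  {"linear":[0,-0.005,0],"twist":[0,0,0],"jaw":1},
  {"linear":[0,-0.01,0],"twist":[0,0,0],"jaw":1},
  {"linear":[0,-0.01,0],"twist":[0,0,0],"jaw":1},
  {"linear":[0,-0.01,0],"twist":[0,0,0],"jaw":1},
])

```text
time_s: 5.4
position: [0.6441, 0.0097, 0.0347]
orientation: [0.064, 1.57, -0.064]
force: [-0.7, 3.4, -0.4]
width: 0.241
```

step_arm([
  {"linear":[0,-0.012,0],"twist":[0,0,0],"jaw":1},
  {"linear":[0,-0.012,0],"twist":[0,0,0],"jaw":1},
  {"linear":[0,-0.012,0],"twist":[0,0,0],"jaw":1},
  {"linear":[0,-0.012,0],"twist":[0,0,0],"jaw":1},
  {"linear":[0,-0.012,0],"twist":[0,0,0],"jaw":1},
  {"linear":[0,-0.012,0],"twist":[0,0,0],"jaw":1},
  {"linear":[0,-0.012,0],"twist":[0,0,0],"jaw":1},
  {"linear":[0,-0.012,0],"twist":[0,0,0],"jaw":1},
  {"linear":[0,-0.012,0],"twist":[0,0,0],"jaw":1},
  {"linear":[0,-0.012,0],"twist":[0,0,0],"jaw":1},
])

```text
time_s: 6.4
position: [0.6342, -0.1099, 0.0343]
orientation: [0.064, 1.57, -0.064]
force: [-1.0, 3.4, -0.7]
width: 0.243
```

```bash
python3 - <<'E'
from h import *
st()
im,K,T=grab("scene")
cv2.imwrite('pics/s3.png',cv2.resize(im[100:280,200:440],(800,600)))
E
```

```text
t 6.4 p [ 0.6342 -0.1099  0.0343] zang -4.66 tilt [-0. -0. -1.] F [-1.   3.4 -0.7] w 0.243
```

View pics/s3.png

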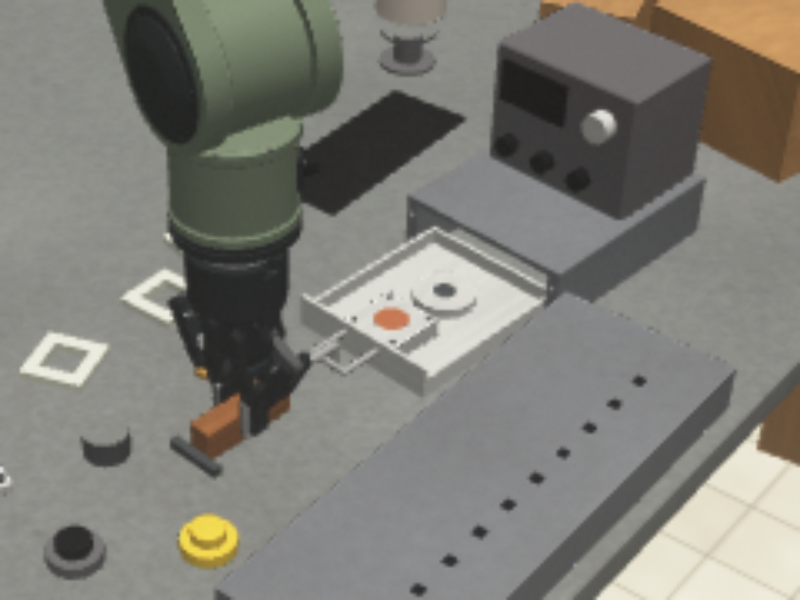

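The tray is mostly out, with a pull of 3.4 N. I'll draw it on to the stop.

step_arm([
  {"linear":[0,-0.004,0],"twist":[0,0,0],"jaw":1},
  {"linear":[0,-0.004,0],"twist":[0,0,0],"jaw":1},
  {"linear":[0,-0.003,0],"twist":[0,0,0],"jaw":1},
  {"linear":[0,-0.002,0],"twist":[0,0,0],"jaw":1},
  {"linear":[0,0,0],"twist":[0,0,0],"jaw":1},
  {"linear":[0,0,0],"twist":[0,0,0],"jaw":1},
  {"linear":[0,0,0],"twist":[0,0,0],"jaw":1},
  {"linear":[0,0,0],"twist":[0,0,0],"jaw":1},
  {"linear":[0,0,0],"twist":[0,0,0],"jaw":1},
  {"linear":[0,0,0],"twist":[0,0,0],"jaw":1},
])

```text
time_s: 7.45
position: [0.6336, -0.1208, 0.0343]
orientation: [0.064, 1.57, -0.062]
force: [0.3, 5.0, -1.6]
width: 0.241
```

step_arm([
  {"linear":[0,-0.003,0],"twist":[0,0,0],"jaw":1},
  {"linear":[0,-0.002,0],"twist":[0,0,0],"jaw":1},
  {"linear":[0,0,0],"twist":[0,0,0],"jaw":1},
  {"linear":[0,0,0],"twist":[0,0,0],"jaw":1},
  {"linear":[0,0,0],"twist":[0,0,0],"jaw":1},
  {"linear":[0,0,0],"twist":[0,0,0],"jaw":1},
  {"linear":[0,0,0],"twist":[0,0,0],"jaw":1},
  {"linear":[0,0,0],"twist":[0,0,0],"jaw":1},
  {"linear":[0,0,0],"twist":[0,0,0],"jaw":1},
  {"linear":[0,0,0],"twist":[0,0,0],"jaw":1},
])

```text
time_s: 8.45
position: [0.6336, -0.1217, 0.0339]
orientation: [0.065, 1.57, -0.057]
force: [3.3, 23.2, -2.8]
width: 0.24
```

At the stop (23 N). Now I ease off, lift the prong out and carry the hook back to the mat.

step_arm([
  {"linear":[0,0.008,0],"twist":[0,0,0],"jaw":1},
  {"linear":[0,0.005,0],"twist":[0,0,0],"jaw":1},
  {"linear":[-0.01,0,0],"twist":[0,0,0],"jaw":1},
  {"linear":[-0.02,0,0],"twist":[0,0,0],"jaw":1},
  {"linear":[-0.02,0,0],"twist":[0,0,0],"jaw":1},
  {"linear":[-0.02,0,0],"twist":[0,0,0],"jaw":1},
  {"linear":[0,0,-0.03],"twist":[0,0,0],"jaw":1},
  {"linear":[0,0,-0.04],"twist":[0,0,0],"jaw":1},
  {"linear":[0,0,-0.045],"twist":[0,0,0],"jaw":1},
  {"linear":[0,0,-0.045],"twist":[0,0,0],"jaw":1},
])

```text
time_s: 9.45
position: [0.4729, -0.1014, 0.1051]
orientation: [0.064, 1.569, -0.065]
force: [0.9, -0.0, -0.6]
width: 0.24
```

step_arm([
  {"linear":[0,0.02,-0.04],"twist":[0,0,0],"jaw":1},
  {"linear":[0,0.036,-0.02],"twist":[0,0,0],"jaw":1},
  {"linear":[0,0.045,-0.005],"twist":[0,0,0],"jaw":1},
  {"linear":[0,0.045,0],"twist":[0,0,0],"jaw":1},
  {"linear":[0,0.045,0],"twist":[0,0,0],"jaw":1},
  {"linear":[0,0.045,0],"twist":[0,0,0],"jaw":1},
  {"linear":[0,0.045,0],"twist":[0,0,0],"jaw":1},
  {"linear":[0,0.045,0],"twist":[0,0,0],"jaw":1},
  {"linear":[0,0.035,0],"twist":[0,0,0],"jaw":1},
  {"linear":[0,0.006,0],"twist":[0,0,0],"jaw":1},
])

```text
time_s: 10.45
position: [0.4397, 0.2744, 0.1049]
orientation: [0.062, 1.569, -0.059]
force: [-0.2, -0.6, -0.0]
width: 0.239
```

```bash
python3 - <<'E'
from h import *
st(); plan((.437,.270,.0275),-4.7,5)
im,K,T=grab("wrist","w4.png")
E
```

```text
t 10.45 p [0.4397 0.2744 0.1049] zang -4.41 tilt [ 0.001  0.002 -1.   ] F [-0.2 -0.6 -0. ] w 0.239
rows 5 linear [0.0155, -0.0009, -0.0005] |v| 0.0155 twist [0.06, 0.01, -0.02] j7 -0.47
```

step_arm([
  {"linear":[0.025,-0.002,-0.001],"twist":[0,0,0],"jaw":1},
  {"linear":[0.025,-0.002,-0.001],"twist":[0,0,0],"jaw":1},
  {"linear":[0.015,0,0],"twist":[0,0,0],"jaw":1},
  {"linear":[0.008,0,0],"twist":[0,0,0],"jaw":1},
  {"linear":[0.005,0,0],"twist":[0,0,0],"jaw":1},
  {"linear":[0,0,0],"twist":[0,0,0],"jaw":1},
  {"linear":[0,0,0],"twist":[0,0,0],"jaw":0.2},
  {"linear":[0,0,0],"twist":[0,0,0],"jaw":-0.2},
  {"linear":[0,0,0],"twist":[0,0,0],"jaw":-0.5},
  {"linear":[0,0,0],"twist":[0,0,0],"jaw":-0.5},
])

```text
time_s: 11.5
position: [0.4373, 0.2665, 0.0266]
orientation: [0.064, 1.57, -0.063]
force: [-0.3, -0.2, 0.0]
width: 0.748
```

```bash
python3 - <<'E'
from h import *
st()
# target: over tray; ~ tray_floor direction
ey=np.array([.0815,.9967]); eye=np.array([.656,.156])-.16*ey
front=eye+.022*ey
print('eye',eye,'front',front,'tray centre',front+.085*ey,'body',front+.035*ey,'disc',front+.105*ey)
E
```

```text
t 11.5 p [0.4373 0.2665 0.0266] zang -4.65 tilt [ 0.  0. -1.] F [-0.3 -0.2  0. ] w 0.748
eye [ 0.64296  -0.003472] front [0.644753  0.0184554] tray centre [0.6516805 0.1031749] body [0.6476055 0.0533399] disc [0.6533105 0.1231089]
```

step_arm([
  {"linear":[-0.03,0,0],"twist":[0,0,0],"jaw":-0.5},
  {"linear":[-0.045,0,0],"twist":[0,0,0],"jaw":-1},
  {"linear":[-0.045,0,0],"twist":[0,0,0],"jaw":-1},
  {"linear":[-0.015,-0.035,0.02],"twist":[0,0,0],"jaw":-1},
  {"linear":[-0.01,-0.036,0.03],"twist":[0,0,0],"jaw":-1},
  {"linear":[-0.01,-0.035,0.035],"twist":[0,0,0],"jaw":-1},
  {"linear":[-0.01,-0.033,0.035],"twist":[0,0,0],"jaw":-1},
  {"linear":[-0.005,-0.03,0.037],"twist":[0,0,0],"jaw":-1},
  {"linear":[0,-0.03,0.037],"twist":[0,0,0],"jaw":-1},
  {"linear":[0,-0.02,0.037],"twist":[0,0,0],"jaw":-1},
])

```text
time_s: 12.5
position: [0.6505, 0.0269, 0.1968]
orientation: [0.065, 1.569, -0.065]
force: [0.4, 0.0, -0.2]
width: 0.999
```

```bash
python3 - <<'E'
from h import *
st()
im,K,T=grab("wrist","w5.png"); grab("top","top2.png")
E
```

```text
t 12.5 p [0.6505 0.0269 0.1968] zang -4.75 tilt [ 0.001 -0.    -1.   ] F [ 0.4  0.  -0.2] w 0.999
```

View pics/w5.png

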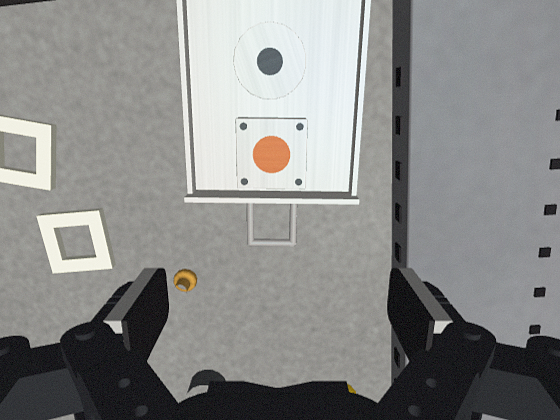

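The wrist view shows the tray out, with the body's orange dot at (271,154) and its corner dots at (243,126), (301,127), (298,182) and (244,182). The disc's dark centre is at (270,61).

```bash
python3 - <<'E'
from h import *
im,K,T=load("wrist"); h=cv2.cvtColor(im,cv2.COLOR_BGR2HSV)
def cen(m,roi,lo,z):
    x0,y0,x1,y1=roi; q=np.zeros(m.shape,np.uint8); q[y0:y1,x0:x1]=m[y0:y1,x0:x1]
    out=[]
    for c in cv2.findContours(q,cv2.RETR_EXTERNAL,cv2.CHAIN_APPROX_NONE)[0]:
        if cv2.contourArea(c)>lo:
            (u,v),r=cv2.minEnclosingCircle(c); w=ray([[u,v],[u+r,v]],K,T,z); out.append(w[0]); print((round(u,1),round(v,1)),w[0].round(4),'rad',np.linalg.norm(w[1]-w[0]).round(4))
    return np.array(out)
print('orange'); cen((h[...,1]>100)&(h[...,0]<20),(230,110,312,192),200,.026)
print('dots'); d=cen(h[...,2]<130,(238,120,306,187),8,.026); print(d.mean(0)); print(cv2.minAreaRect((d[:,:2]*1000).astype(np.float32)))
print('disc'); cen(h[...,2]<110,(250,40,290,85),100,.018)
print('tray front', ray([[185,200],[358,200]],K,T,.034).round(4).tolist())
E
```

```text
orange
(271.0, 154.0) [0.6478 0.0545 0.026 ] rad 0.0148
dots
(298.0, 182.0) [0.6676 0.03   0.026 ] rad 0.0026
(244.0, 181.0) [0.624  0.0345 0.026 ] rad 0.0026
(299.3, 126.2) [0.6716 0.0742 0.026 ] rad 0.0025
(243.2, 125.8) [0.6282 0.0781 0.026 ] rad 0.0026
[0.64785582 0.05419    0.026     ]
((647.8004150390625, 54.06087112426758), (44.43211364746094, 43.77337646484375), 84.81867218017578)
disc
(269.0, 60.9) [0.6524 0.1241 0.018 ] rad 0.01
tray front [[0.5762, 0.0247, 0.034], [0.7141, 0.0131, 0.034]]
```

step_arm([
  {"linear":[0.02,0.009,-0.0015],"twist":[0.4,0,0],"jaw":-1},
  {"linear":[0.03,0.009,-0.0015],"twist":[0,0,0],"jaw":-1},
  {"linear":[0.035,0.009,-0.0015],"twist":[0,0,0],"jaw":-1},
  {"linear":[0.035,0,0],"twist":[0,0,0],"jaw":-1},
  {"linear":[0.025,0,0],"twist":[0,0,0],"jaw":-1},
  {"linear":[0.015,0,0],"twist":[0,0,0],"jaw":-1},
  {"linear":[0.01,0,0],"twist":[0,0,0],"jaw":-1},
  {"linear":[0,0,0],"twist":[0,0,0],"jaw":-1},
  {"linear":[0,0,0],"twist":[0,0,0],"jaw":-1},
  {"linear":[0,0,0],"twist":[0,0,0],"jaw":-1},
])

```text
time_s: 13.6
position: [0.6479, 0.0571, 0.0274]
orientation: [0.07, 1.568, -0.069]
force: [0.4, -0.2, -0.8]
width: 1.0
```

```bash
python3 - <<'E'
from h import *
st(); plan((.6478,.0543,.022),-5.2,2)
E
```

```text
t 13.6 p [0.6479 0.0571 0.0274] zang -5.06 tilt [ 0.002  0.    -1.   ] F [ 0.4 -0.2 -0.8] w 1.0
rows 2 linear [0.0027, -0.0014, 0.0001] |v| 0.003 twist [0.07, 0.05, -0.01] j7 0.01
```

step_arm([
  {"linear":[0.003,-0.0014,0],"twist":[0,0,0],"jaw":-1},
  {"linear":[0.002,-0.0014,0],"twist":[0,0,0],"jaw":-1},
  {"linear":[0,0,0],"twist":[0,0,0],"jaw":1},
  {"linear":[0,0,0],"twist":[0,0,0],"jaw":1},
  {"linear":[0,0,0],"twist":[0,0,0],"jaw":1},
  {"linear":[0,0,0],"twist":[0,0,0],"jaw":1},
  {"linear":[0,0,0],"twist":[0,0,0],"jaw":1},
  {"linear":[0,0,0],"twist":[0,0,0],"jaw":1},
  {"linear":[0,0,0],"twist":[0,0,0],"jaw":1},
  {"linear":[0,0,0],"twist":[0,0,0],"jaw":1},
], force=60)

```text
time_s: 14.6
position: [0.647, 0.0542, 0.0216]
orientation: [0.069, 1.57, -0.069]
force: [-2.2, -0.4, 7.1]
width: 0.641
```

```bash
python3 - <<'E'
from h import *
st()
E
```

```text
t 14.6 p [0.647  0.0542 0.0216] zang -5.06 tilt [ 0.  0. -1.] F [-2.2 -0.4  7.1] w 0.641
```

step_arm([
  {"linear":[0,0,0],"twist":[0,0,0],"jaw":1},
  {"linear":[-0.01,0,0],"twist":[0,0,0],"jaw":1},
  {"linear":[-0.02,0,0],"twist":[0,0,0],"jaw":1},
  {"linear":[-0.03,0,0],"twist":[0,0,0],"jaw":1},
  {"linear":[-0.03,0,0],"twist":[0,0,0],"jaw":1},
  {"linear":[-0.03,0,0],"twist":[0,0,0],"jaw":1},
  {"linear":[-0.02,0,0],"twist":[0,0,0],"jaw":1},
  {"linear":[0,-0.02,-0.01],"twist":[0,0,0],"jaw":1},
  {"linear":[0,-0.03,-0.01],"twist":[0,0,0],"jaw":1},
  {"linear":[0,-0.03,-0.01],"twist":[0,0,0],"jaw":1},
])

```text
time_s: 15.6
position: [0.6095, -0.0234, 0.162]
orientation: [0.069, 1.569, -0.069]
force: [1.2, -0.7, -0.9]
width: 0.643
```

```bash
python3 - <<'E'
from h import *
st(); plan((.439,-.373,.16),-19.1,10)
E
```

```text
t 15.6 p [ 0.6095 -0.0234  0.162 ] zang -5.01 tilt [ 0.001  0.    -1.   ] F [ 1.2 -0.7 -0.9] w 0.643
rows 10 linear [0.0002, -0.0377, -0.0099] |v| 0.039 twist [1.41, 0.0, -0.0] j7 0.09
```

step_arm([
  {"linear":[0,-0.0377,-0.01],"twist":[1.41,0,0],"jaw":1},
  {"linear":[0,-0.0377,-0.01],"twist":[1.41,0,0],"jaw":1},
  {"linear":[0,-0.0377,-0.01],"twist":[1.41,0,0],"jaw":1},
  {"linear":[0,-0.0377,-0.01],"twist":[1.41,0,0],"jaw":1},
  {"linear":[0,-0.0377,-0.01],"twist":[1.41,0,0],"jaw":1},
  {"linear":[0,-0.0377,-0.01],"twist":[1.41,0,0],"jaw":1},
  {"linear":[0,-0.0377,-0.01],"twist":[1.41,0,0],"jaw":1},
  {"linear":[0,-0.0377,-0.01],"twist":[1.41,0,0],"jaw":1},
  {"linear":[0,-0.0377,-0.01],"twist":[1.41,0,0],"jaw":1},
  {"linear":[0,-0.0377,-0.01],"twist":[1.41,0,0],"jaw":1},
])

```text
time_s: 16.6
position: [0.437, -0.3731, 0.1619]
orientation: [0.263, 1.554, -0.263]
force: [1.0, -0.2, -1.3]
width: 0.641
```

```bash
python3 - <<'E'
from h import *
st()
im,K,T=grab("wrist","w6.png")
E
```

```text
t 16.6 p [ 0.437  -0.3731  0.1619] zang -19.22 tilt [ 0.001 -0.    -1.   ] F [ 1.  -0.2 -1.3] w 0.641
```

View pics/w6.png

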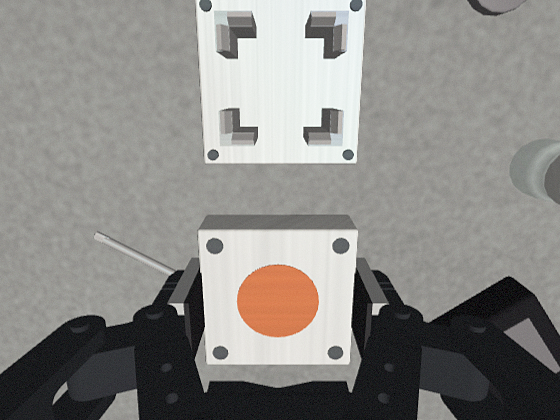

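Nest base dots are at (205,5), (357,5), (213,155) and (348,155), with the held body square between the fingers (orange dot at (278,300)). I'll measure both.

```bash
cat >> h.py <<'E'
def dots(im,K,T,pts,z,rad=9,thr=120):
    g=cv2.cvtColor(im,cv2.COLOR_BGR2GRAY); out=[]
    for u,v in pts:
        x0,y0=max(u-rad,0),max(v-rad,0); w=g[y0:v+rad+1,x0:u+rad+1]; m=cv2.moments((w<thr).astype(np.uint8),True); out.append((x0+m['m10']/m['m00'],y0+m['m01']/m['m00']))
    W=ray(out,K,T,z); q=cv2.minAreaRect((W[:,:2]*1000).astype(np.float32)); print(np.round(out,1).tolist(),'\n mean',W[:,:2].mean(0).round(4),'rect',np.round(q[0],1),np.round(q[1],1),round(q[2],2)); return W
E
python3 - <<'E'
from h import *
im,K,T=load("wrist"); s,p,r=tool()
dots(im,K,T,[(205,5),(357,5),(213,155),(348,155)],.010,8)
B=dots(im,K,T,[(215,246),(341,246),(221,352),(335,352)],p[2]-.0136+.018,11)
b=B.mean(0); print('body in tool',r.inv().apply(b-p).round(4))
h=cv2.cvtColor(im,cv2.COLOR_BGR2HSV)
E
```

```text
[[205.2, 4.9], [355.5, 4.8], [212.7, 154.5], [347.7, 154.3]] 
 mean [ 0.4653 -0.2982] rect [ 465.3 -298.2] [100.2 100.4] 70.82
[[214.3, 245.6], [340.4, 245.4], [220.0, 352.4], [335.0, 352.2]] 
 mean [ 0.437  -0.3726] rect [ 437.  -372.6] [43.8 43.8] 70.77
body in tool [-0.0044  0.0075  0.0021]
```

```bash
python3 - <<'E'
from h import *
st()
im,K,T=grab("wrist"); s,p,r=tool(); st()
N=dots(im,K,T,[(205,5),(356,5),(213,155),(348,155)],.010,8)
B=dots(im,K,T,[(215,246),(341,246),(221,352),(335,352)],p[2]-.0136+.018,11)
b=B.mean(0); print('body in tool',r.inv().apply(b-p).round(4),'need',r.inv().apply(N.mean(0)-b).round(4))
E
```

```text
t 16.65 p [ 0.4324 -0.3789  0.1623] zang -19.67 tilt [-0.001 -0.004 -1.   ] F [-8.5 -6.3 -1.1] w 0.644
t 16.7 p [ 0.4342 -0.3764  0.1622] zang -19.59 tilt [-0.    -0.003 -1.   ] F [-0.2  0.  -1.8] w 0.643Traceback (most recent call last):
  File "<stdin>", line 4, in <module>
  File "h.py", line 30, in dots
    x0,y0=max(u-rad,0),max(v-rad,0); w=g[y0:v+rad+1,x0:u+rad+1]; m=cv2.moments((w<thr).astype(np.uint8),True); out.append((x0+m['m10']/m['m00'],y0+m['m01']/m['m00']))
                                                                                                                              ~~~~~~~~^~~~~~~~~
ZeroDivisionError: float division by zero
```

step_arm([
  {"linear":[0,0.012,0],"twist":[0,0,0],"jaw":1},
  {"linear":[0,0,0],"twist":[0,0,0],"jaw":1},
  {"linear":[0,0,0],"twist":[0,0,0],"jaw":1},
  {"linear":[0,0,0],"twist":[0,0,0],"jaw":1},
  {"linear":[0,0,0],"twist":[0,0,0],"jaw":1},
  {"linear":[0,0,0],"twist":[0,0,0],"jaw":1},
  {"linear":[0,0,0],"twist":[0,0,0],"jaw":1},
  {"linear":[0,0,0],"twist":[0,0,0],"jaw":1},
  {"linear":[0,0,0],"twist":[0,0,0],"jaw":1},
  {"linear":[0,0,0],"twist":[0,0,0],"jaw":1},
])

```text
time_s: 17.7
position: [0.4418, -0.3604, 0.1612]
orientation: [0.262, 1.555, -0.262]
force: [0.3, 0.1, -1.1]
width: 0.64
```

```bash
cat >> h.py <<'E'
def blobs(im,roi,thr=110,lo=30,hi=600):
    g=cv2.cvtColor(im,cv2.COLOR_BGR2GRAY); x0,y0,x1,y1=roi; m=np.zeros(g.shape,np.uint8); m[y0:y1,x0:x1]=g[y0:y1,x0:x1]<thr
    o=[]
    for c in cv2.findContours(m,cv2.RETR_EXTERNAL,cv2.CHAIN_APPROX_NONE)[0]:
        a=cv2.contourArea(c); (u,v),r=cv2.minEnclosingCircle(c)
        if lo<a<hi and a>.6*np.pi*r*r: o.append((int(u),int(v)))
    return o
E
python3 - <<'E'
from h import *
im,K,T=grab("wrist"); s,p,r=tool(); st()
print(blobs(im,(190,0,370,200)),blobs(im,(205,225,350,365)))
n=[b for b in blobs(im,(190,0,370,200))]; b=blobs(im,(205,225,350,365))
if len(n)==4 and len(b)==4:
    N=dots(im,K,T,n,.010,9); B=dots(im,K,T,b,p[2]-.0136+.018,11)
    print('body in tool',r.inv().apply(B.mean(0)-p).round(4),'need',r.inv().apply(N.mean(0)-B.mean(0)).round(4))
E
```

```text
t 17.75 p [ 0.4418 -0.3605  0.1612] zang -19.16 tilt [ 0. -0. -1.] F [ 0.6 -0.4 -0.5] w 0.638
[(346, 172), (212, 172), (354, 26), (205, 26)] [(335, 352), (220, 352), (214, 245), (340, 245)]
[[346.5, 172.3], [212.5, 172.4], [354.5, 26.3], [205.6, 26.4]] 
 mean [ 0.4652 -0.298 ] rect [ 465.1 -298. ] [100.4 100.9] 70.79
[[335.0, 352.2], [220.0, 352.4], [214.4, 245.4], [340.4, 245.3]] 
 mean [ 0.4417 -0.3602] rect [ 441.7 -360.2] [44.  43.9] 70.83
body in tool [-0.0044  0.0002 -0.0002] need [0.1556 0.0665 0.0018]
```

step_arm([
  {"linear":[0,0.025,0.001],"twist":[0,0,0],"jaw":1},
  {"linear":[0,0.025,0.0008],"twist":[0,0,0],"jaw":1},
  {"linear":[0,0.0165,0],"twist":[0,0,0],"jaw":1},
  {"linear":[0.02,0,0],"twist":[0,0,0],"jaw":1},
  {"linear":[0.02,0,0],"twist":[0,0,0],"jaw":1},
  {"linear":[0.02,0,0],"twist":[0,0,0],"jaw":1},
  {"linear":[0.014,0,0],"twist":[0,0,0],"jaw":1},
  {"linear":[0,0,0],"twist":[0,0,0],"jaw":1},
  {"linear":[0,0,0],"twist":[0,0,0],"jaw":1},
  {"linear":[0,0,0],"twist":[0,0,0],"jaw":1},
])

```text
time_s: 18.75
position: [0.4657, -0.2985, 0.0881]
orientation: [0.262, 1.554, -0.263]
force: [0.6, -0.1, -0.9]
width: 0.637
```

```bash
python3 - <<'E'
from h import *
st(); plan((.4652,-.2980,.0236),-19.2,6)
E
```

```text
t 18.75 p [ 0.4657 -0.2985  0.0881] zang -19.17 tilt [ 0.001 -0.001 -1.   ] F [ 0.6 -0.1 -0.9] w 0.637
rows 6 linear [0.0107, 0.0001, -0.0001] |v| 0.0107 twist [0.01, 0.01, 0.0] j7 0.46
```

step_arm([
  {"linear":[0.008,0,0],"twist":[0,0,0],"jaw":1},
  {"linear":[0.008,0,0],"twist":[0,0,0],"jaw":1},
  {"linear":[0.008,0,0],"twist":[0,0,0],"jaw":1},
  {"linear":[0.01,0,0],"twist":[0,0,0],"jaw":1},
  {"linear":[0.01,0,0],"twist":[0,0,0],"jaw":1},
  {"linear":[0.01,0,0],"twist":[0,0,0],"jaw":1},
  {"linear":[0.006,0,0],"twist":[0,0,0],"jaw":1},
  {"linear":[0.003,0,0],"twist":[0,0,0],"jaw":1},
  {"linear":[0,0,0],"twist":[0,0,0],"jaw":1},
  {"linear":[0,0,0],"twist":[0,0,0],"jaw":1},
])

```text
time_s: 19.75
position: [0.4654, -0.2983, 0.0243]
orientation: [0.262, 1.555, -0.263]
force: [0.2, -0.5, -1.8]
width: 0.644
```

```bash
python3 - <<'E'
from h import *
st()
E
```

```text
t 19.75 p [ 0.4654 -0.2983  0.0243] zang -19.16 tilt [ 0. -0. -1.] F [ 0.2 -0.5 -1.8] w 0.644
```

step_arm([
  {"linear":[0.0005,0,0],"twist":[0,0,0],"jaw":1},
  {"linear":[0,0,0],"twist":[0,0,0],"jaw":-0.4},
  {"linear":[0,0,0],"twist":[0,0,0],"jaw":-0.7},
  {"linear":[0,0,0],"twist":[0,0,0],"jaw":-1},
  {"linear":[0,0,0],"twist":[0,0,0],"jaw":-1},
  {"linear":[-0.02,0,0],"twist":[0,0,0],"jaw":-1},
  {"linear":[-0.04,0,0],"twist":[0,0,0],"jaw":-1},
  {"linear":[-0.04,0,0],"twist":[0,0,0],"jaw":-1},
  {"linear":[-0.04,0,0],"twist":[0,0,0],"jaw":-1},
  {"linear":[-0.015,0,0],"twist":[0,0,0],"jaw":-1},
])

```text
time_s: 20.75
position: [0.4662, -0.2989, 0.1822]
orientation: [0.262, 1.551, -0.263]
force: [0.1, 0.3, -0.1]
width: 1.0
```

```bash
python3 - <<'E'
from h import *
st(); plan((.462,-.20,.18),-8,10)
im,K,T=grab("wrist"); im2,K2,T2=grab("scene")
cv2.imwrite('pics/w7.png',np.hstack([cv2.resize(im,(400,300)),cv2.resize(im2[150:270,120:280],(400,300))]))
E
```

```text
t 20.75 p [ 0.4662 -0.2989  0.1822] zang -19.17 tilt [ 0.004 -0.002 -1.   ] F [ 0.1  0.3 -0.1] w 1.0
rows 10 linear [0.0002, 0.0095, -0.0028] |v| 0.0099 twist [-1.12, 0.02, 0.0] j7 0.41
```

View pics/w7.png

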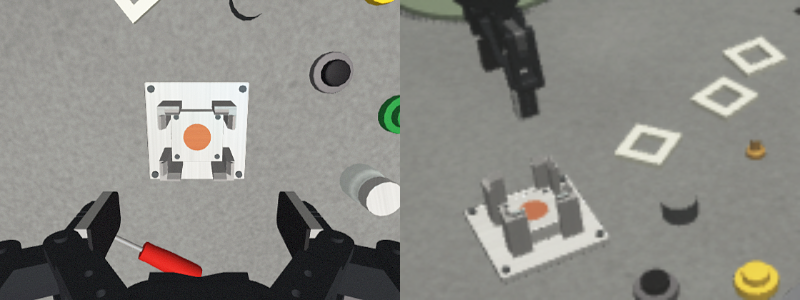

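Body home. I'll go for the nearest spacer.

```bash
python3 - <<'E'
from h import *
st(); plan((.4775,-.183,.17),20,6)
E
```

```text
t 20.85 p [ 0.4662 -0.2986  0.181 ] zang -19.15 tilt [ 0.004 -0.001 -1.   ] F [-0.2  0.  -0.6] w 0.999
rows 6 linear [0.0018, 0.0197, 0.0009] |v| 0.0198 twist [-6.53, 0.03, 0.01] j7 0.41
```

step_arm([
  {"linear":[0.0018,0.0197,0.0009],"twist":[-6.53,0,0],"jaw":-1},
  {"linear":[0.0018,0.0197,0.0009],"twist":[-6.53,0,0],"jaw":-1},
  {"linear":[0.0018,0.0197,0.0009],"twist":[-6.53,0,0],"jaw":-1},
  {"linear":[0.0018,0.0197,0.0009],"twist":[-6.53,0,0],"jaw":-1},
  {"linear":[0.0018,0.0197,0.0009],"twist":[-6.53,0,0],"jaw":-1},
  {"linear":[0.0018,0.0197,0.0009],"twist":[-6.53,0,0],"jaw":-1},
  {"linear":[0,0,0],"twist":[0,0,0],"jaw":-1},
  {"linear":[0,0,0],"twist":[0,0,0],"jaw":-1},
  {"linear":[0,0,0],"twist":[0,0,0],"jaw":-1},
  {"linear":[0,0,0],"twist":[0,0,0],"jaw":-1},
])

```text
time_s: 21.85
position: [0.4763, -0.1833, 0.1677]
orientation: [-0.273, 1.554, 0.273]
force: [-1.0, -0.1, -0.9]
width: 0.997
```

```bash
cat >> h.py <<'E'
def spacers(im,K,T,thr=205,z=.008,vmax=300):
    h=cv2.cvtColor(im,cv2.COLOR_BGR2HSV); m=((h[...,2]>thr)&(h[...,1]<45)).astype(np.uint8); m[vmax:]=0; o=[]
    for c in cv2.findContours(m,cv2.RETR_EXTERNAL,cv2.CHAIN_APPROX_NONE)[0]:
        if cv2.contourArea(c)>1500:
            q=cv2.minAreaRect((ray(c[:,0].astype(float),K,T,z)[:,:2]*1000).astype(np.float32)); print(c[:,0].mean(0).round(),np.round(q[0],1),np.round(q[1],1),round(q[2],1))
E
python3 - <<'E'
from h import *
st(); im,K,T=grab("wrist","w8.png")
for t in (190,205,215): print(t); spacers(im,K,T,t)
E
```

```text
t 21.85 p [ 0.4763 -0.1833  0.1677] zang 19.91 tilt [-0. -0. -1.] F [-1.  -0.1 -0.9] w 0.997
190
[230. 271.] [ 466.9 -251.1] [123.5  70.8] 19.8
[279. 117.] [ 458.5 -131.3] [56.5 56.8] 19.5
205
[230. 272.] [ 467.  -251.1] [123.4  70.8] 19.8
[279. 117.] [ 458.5 -131. ] [56.5 55.9] 19.9
215
[229. 272.] [ 466.6 -251.3] [122.6  70.8] 19.8
[278. 117.] [ 458.4 -131. ] [56.3 55.9] 19.9
```

step_arm([
  {"linear":[0.02,0.02,0.0006],"twist":[0,0,0],"jaw":-1},
  {"linear":[0.03,0.02,0.0006],"twist":[0,0,0],"jaw":-1},
  {"linear":[0.03,0.0153,0],"twist":[0,0,0],"jaw":-1},
  {"linear":[0.03,0,0],"twist":[0,0,0],"jaw":-1},
  {"linear":[0.02,0,0],"twist":[0,0,0],"jaw":-1},
  {"linear":[0.013,0,0],"twist":[0,0,0],"jaw":-1},
  {"linear":[0.003,0,0],"twist":[0,0,0],"jaw":-1},
  {"linear":[0,0,0],"twist":[0,0,0],"jaw":-1},
  {"linear":[0,0,0],"twist":[0,0,0],"jaw":-1},
  {"linear":[0,0,0],"twist":[0,0,0],"jaw":-1},
])

```text
time_s: 22.9
position: [0.4591, -0.1304, 0.0227]
orientation: [-0.275, 1.552, 0.274]
force: [0.1, 0.1, -0.2]
width: 1.001
```

```bash
python3 - <<'E'
from h import *
st(); plan((.4585,-.131,.014),19.9,2)
E
```

```text
t 22.9 p [ 0.4591 -0.1304  0.0227] zang 20.02 tilt [ 0.001 -0.    -1.   ] F [ 0.1  0.1 -0.2] w 1.001
rows 2 linear [0.0044, -0.0002, -0.0004] |v| 0.0044 twist [0.06, 0.04, 0.02] j7 0.73
```

step_arm([
  {"linear":[0.004,-0.0002,-0.0003],"twist":[0,0,0],"jaw":-0.6},
  {"linear":[0.003,0,0],"twist":[0,0,0],"jaw":-0.5},
  {"linear":[0,0,0],"twist":[0,0,0],"jaw":-0.5},
  {"linear":[0,0,0],"twist":[0,0,0],"jaw":-0.5},
  {"linear":[0,0,0],"twist":[0,0,0],"jaw":1},
  {"linear":[0,0,0],"twist":[0,0,0],"jaw":1},
  {"linear":[0,0,0],"twist":[0,0,0],"jaw":1},
  {"linear":[0,0,0],"twist":[0,0,0],"jaw":1},
  {"linear":[0,0,0],"twist":[0,0,0],"jaw":1},
  {"linear":[0,0,0],"twist":[0,0,0],"jaw":1},
], force=50)

```text
time_s: 23.9
position: [0.4583, -0.1306, 0.0153]
orientation: [-0.274, 1.553, 0.274]
force: [-2.4, 1.1, 11.5]
width: 0.636
```

```bash
python3 - <<'E'
from h import *
st()
E
```

```text
t 23.9 p [ 0.4583 -0.1306  0.0153] zang 20.01 tilt [ 0.  0. -1.] F [-2.4  1.1 11.5] w 0.636
```

step_arm([
  {"linear":[-0.005,0,0],"twist":[0,0,0],"jaw":1},
  {"linear":[-0.015,0,0],"twist":[0,0,0],"jaw":1},
  {"linear":[-0.03,0,0],"twist":[0,0,0],"jaw":1},
  {"linear":[-0.03,0,0],"twist":[0,0,0],"jaw":1},
  {"linear":[-0.02,0,0],"twist":[0,0,0],"jaw":1},
  {"linear":[-0.01,0,0],"twist":[0,0,0],"jaw":1},
  {"linear":[0,0,0],"twist":[0,0,0],"jaw":1},
  {"linear":[0,0,0],"twist":[0,0,0],"jaw":1},
  {"linear":[0,0,0],"twist":[0,0,0],"jaw":1},
  {"linear":[0,0,0],"twist":[0,0,0],"jaw":1},
])

```text
time_s: 24.9
position: [0.4579, -0.1305, 0.1241]
orientation: [-0.274, 1.555, 0.275]
force: [-0.2, -1.1, -1.2]
width: 0.634
```

```bash
cat >> h.py <<'E'
def held(ztop_off,thr=190,tag=None):
    im,K,T=grab("wrist",tag); s,p,r=tool(); z=p[2]+ztop_off
    h=cv2.cvtColor(im,cv2.COLOR_BGR2HSV); m=((h[...,2]>thr)&(h[...,1]<45)).astype(np.uint8); m[:200]=0; m[372:]=0; m[:,:180]=0; m[:,385:]=0
    # inner opening contour of the held frame
    cs,hi=cv2.findContours(m,cv2.RETR_CCOMP,cv2.CHAIN_APPROX_NONE)
    for c,q in zip(cs,hi[0]):
        if cv2.contourArea(c)>1500:
            w=ray(c[:,0].astype(float),K,T,z); t=r.inv().apply(w-p)[:,1:]*1000; q2=cv2.minAreaRect(t.astype(np.float32)); print('hole' if q[3]>=0 else 'outer','tool yz',np.round(q2[0],1),np.round(q2[1],1),round(q2[2],1))
E
python3 - <<'E'
from h import *
st(); plan((.4652,-.298,.12),-19.2,7)
held(-.0153+.008,tag='w9.png')
E
```

```text
t 24.9 p [ 0.4579 -0.1305  0.1241] zang 20.02 tilt [-0.001  0.    -1.   ] F [-0.2 -1.1 -1.2] w 0.634
rows 7 linear [0.0006, -0.0244, -0.0003] |v| 0.0244 twist [5.6, -0.01, -0.0] j7 0.69
outer tool yz [-6.4 -2.3] [68.  60.5] 0.4
hole tool yz [-0.4  0.1] [32.6 32.7] 0.4
```

step_arm([
  {"linear":[0.0006,-0.0244,-0.0003],"twist":[5.6,0,0],"jaw":1},
  {"linear":[0.0006,-0.0244,-0.0003],"twist":[5.6,0,0],"jaw":1},
  {"linear":[0.0006,-0.0244,-0.0003],"twist":[5.6,0,0],"jaw":1},
  {"linear":[0.0006,-0.0244,-0.0003],"twist":[5.6,0,0],"jaw":1},
  {"linear":[0.0006,-0.0244,-0.0003],"twist":[5.6,0,0],"jaw":1},
  {"linear":[0.0006,-0.0244,-0.0003],"twist":[5.6,0,0],"jaw":1},
  {"linear":[0.0006,-0.0244,-0.0003],"twist":[5.6,0,0],"jaw":1},
  {"linear":[0,0,0],"twist":[0,0,0],"jaw":1},
  {"linear":[0,0,0],"twist":[0,0,0],"jaw":1},
  {"linear":[0,0,0],"twist":[0,0,0],"jaw":1},
])

```text
time_s: 25.95
position: [0.4659, -0.2971, 0.1204]
orientation: [0.262, 1.555, -0.261]
force: [-0.7, 0.0, -0.2]
width: 0.639
```

```bash
python3 - <<'E'
from h import *
st(); plan((.4652,-.298,.0433),-19.2,5)
held(-.0153+.008)
E
```

```text
t 25.95 p [ 0.4659 -0.2971  0.1204] zang -19.07 tilt [-0.     0.001 -1.   ] F [-0.7  0.  -0.2] w 0.639
rows 5 linear [0.0154, -0.0002, -0.0001] |v| 0.0154 twist [0.03, -0.01, -0.01] j7 0.46
outer tool yz [ 3.5 -0.3] [63.6 63.8] 0.1
hole tool yz [-0.5 -0.3] [32.6 32.7] 0.4
```

step_arm([
  {"linear":[0.015,-0.0006,0],"twist":[0,0,0],"jaw":1},
  {"linear":[0.018,0,0],"twist":[0,0,0],"jaw":1},
  {"linear":[0.015,0,0],"twist":[0,0,0],"jaw":1},
  {"linear":[0.01,0,0],"twist":[0,0,0],"jaw":1},
  {"linear":[0.008,0,0],"twist":[0,0,0],"jaw":1},
  {"linear":[0.006,0,0],"twist":[0,0,0],"jaw":1},
  {"linear":[0.004,0,0],"twist":[0,0,0],"jaw":1},
  {"linear":[0,0,0],"twist":[0,0,0],"jaw":1},
  {"linear":[0,0,0],"twist":[0,0,0],"jaw":1},
  {"linear":[0,0,0],"twist":[0,0,0],"jaw":1},
])

```text
time_s: 27.0
position: [0.4657, -0.2986, 0.0451]
orientation: [0.262, 1.554, -0.263]
force: [0.8, -0.3, -0.6]
width: 0.634
```

```bash
python3 - <<'E'
from h import *
st()
E
```

```text
t 27.0 p [ 0.4657 -0.2986  0.0451] zang -19.18 tilt [ 0.001 -0.    -1.   ] F [ 0.8 -0.3 -0.6] w 0.634
```

step_arm([
  {"linear":[0.0015,0,0],"twist":[0,0,0],"jaw":1},
  {"linear":[0,0,0],"twist":[0,0,0],"jaw":1},
  {"linear":[0,0,0],"twist":[0,0,0],"jaw":-0.4},
  {"linear":[0,0,0],"twist":[0,0,0],"jaw":-0.7},
  {"linear":[0,0,0],"twist":[0,0,0],"jaw":-1},
  {"linear":[0,0,0],"twist":[0,0,0],"jaw":-1},
  {"linear":[-0.02,0,0],"twist":[0,0,0],"jaw":-1},
  {"linear":[-0.04,0,0],"twist":[0,0,0],"jaw":-1},
  {"linear":[-0.04,0,0],"twist":[0,0,0],"jaw":-1},
  {"linear":[-0.02,0,0],"twist":[0,0,0],"jaw":-1},
])

```text
time_s: 28.0
position: [0.466, -0.2991, 0.1661]
orientation: [0.262, 1.552, -0.263]
force: [0.0, -0.3, -0.7]
width: 1.0
```

```bash
python3 - <<'E'
from h import *
st(); plan((.463,-.067,.167),-1.2,7)
im,K,T=grab("wrist"); spacers(im,K,T,205,.036)
E
```

```text
t 28.0 p [ 0.466  -0.2991  0.1661] zang -19.2 tilt [ 0.003 -0.001 -1.   ] F [ 0.  -0.3 -0.7] w 1.0
rows 7 linear [-0.0001, 0.0325, -0.0071] |v| 0.0333 twist [-2.57, 0.02, 0.01] j7 0.43
[273. 196.] [ 467.7 -291.4] [102.1 102.9] 70.7
```

step_arm([
  {"linear":[0,0.0325,-0.0071],"twist":[-2.57,0,0],"jaw":-1},
  {"linear":[0,0.0325,-0.0071],"twist":[-2.57,0,0],"jaw":-1},
  {"linear":[0,0.0325,-0.0071],"twist":[-2.57,0,0],"jaw":-1},
  {"linear":[0,0.0325,-0.0071],"twist":[-2.57,0,0],"jaw":-1},
  {"linear":[0,0.0325,-0.0071],"twist":[-2.57,0,0],"jaw":-1},
  {"linear":[0,0.0325,-0.0071],"twist":[-2.57,0,0],"jaw":-1},
  {"linear":[0,0.0325,-0.0071],"twist":[-2.57,0,0],"jaw":-1},
  {"linear":[0,0,0],"twist":[0,0,0],"jaw":-1},
  {"linear":[0,0,0],"twist":[0,0,0],"jaw":-1},
  {"linear":[0,0,0],"twist":[0,0,0],"jaw":-1},
])

```text
time_s: 29.05
position: [0.4621, -0.0674, 0.1632]
orientation: [0.017, 1.571, -0.018]
force: [0.3, -0.9, -0.5]
width: 0.999
```

```bash
python3 - <<'E'
from h import *
st(); im,K,T=grab("wrist","w10.png"); spacers(im,K,T,205)
im2,K2,T2=grab("scene")
cv2.imwrite('pics/w10.png',np.hstack([cv2.resize(im,(400,300)),cv2.resize(im2[150:270,120:280],(400,300))]))
E
```

```text
t 29.05 p [ 0.4621 -0.0674  0.1632] zang -1.26 tilt [ 0. -0. -1.] F [ 0.3 -0.9 -0.5] w 0.999
[278. 119.] [463.7 -13.2] [56.2 56.5] 0.2
[506.  33.] [624.3  43. ] [43.2 82.4] 84.6
[230.  21.] [430.9  58.5] [30.7 56.1] 74.9
```

View pics/w10.png

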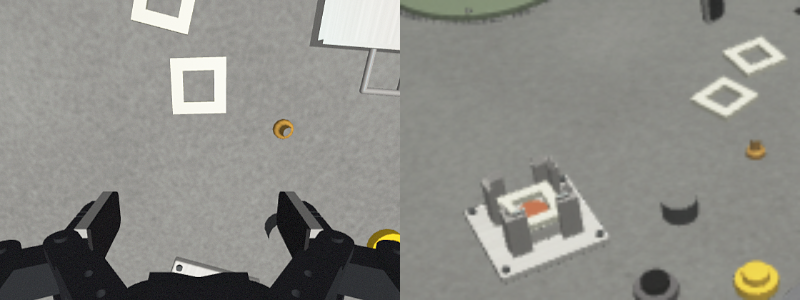

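step_arm([
  {"linear":[0.02,0.02,0.0005],"twist":[-0.7,0,0],"jaw":-1},
  {"linear":[0.03,0.02,0],"twist":[0,0,0],"jaw":-1},
  {"linear":[0.03,0.0142,0],"twist":[0,0,0],"jaw":-1},
  {"linear":[0.03,0,0],"twist":[0,0,0],"jaw":-1},
  {"linear":[0.018,0,0],"twist":[0,0,0],"jaw":-1},
  {"linear":[0.012,0,0],"twist":[0,0,0],"jaw":-1},
  {"linear":[0.003,0,0],"twist":[0,0,0],"jaw":-1},
  {"linear":[0,0,0],"twist":[0,0,0],"jaw":-1},
  {"linear":[0,0,0],"twist":[0,0,0],"jaw":-1},
  {"linear":[0,0,0],"twist":[0,0,0],"jaw":-1},
])

```text
time_s: 30.15
position: [0.4637, -0.0124, 0.021]
orientation: [0.007, 1.569, -0.007]
force: [0.1, 0.1, 0.2]
width: 0.997
```

```bash
python3 - <<'E'
from h import *
st(); plan((.4637,-.0132,.0155),-.5,2)
E
```

```text
t 30.15 p [ 0.4637 -0.0124  0.021 ] zang -0.49 tilt [ 0.001  0.    -1.   ] F [0.1 0.1 0.2] w 0.997
rows 2 linear [0.0027, -0.0004, -0.0] |v| 0.0028 twist [0.0, 0.04, -0.0] j7 0.26
```

step_arm([
  {"linear":[0.003,-0.0004,0],"twist":[0,0,0],"jaw":-0.6},
  {"linear":[0.0025,-0.0004,0],"twist":[0,0,0],"jaw":-0.5},
  {"linear":[0,0,0],"twist":[0,0,0],"jaw":-0.5},
  {"linear":[0,0,0],"twist":[0,0,0],"jaw":-0.5},
  {"linear":[0,0,0],"twist":[0,0,0],"jaw":1},
  {"linear":[0,0,0],"twist":[0,0,0],"jaw":1},
  {"linear":[0,0,0],"twist":[0,0,0],"jaw":1},
  {"linear":[0,0,0],"twist":[0,0,0],"jaw":1},
  {"linear":[0,0,0],"twist":[0,0,0],"jaw":1},
  {"linear":[0,0,0],"twist":[0,0,0],"jaw":1},
], force=50)

```text
time_s: 31.15
position: [0.4632, -0.0132, 0.0151]
orientation: [0.007, 1.571, -0.007]
force: [-3.1, 0.1, 11.5]
width: 0.638
```

step_arm([
  {"linear":[-0.005,0,0],"twist":[0,0,0],"jaw":1},
  {"linear":[-0.015,0,0],"twist":[0,0,0],"jaw":1},
  {"linear":[-0.03,0,0],"twist":[0,0,0],"jaw":1},
  {"linear":[-0.03,0,0],"twist":[0,0,0],"jaw":1},
  {"linear":[-0.02,0,0],"twist":[0,0,0],"jaw":1},
  {"linear":[-0.01,0,0],"twist":[0,0,0],"jaw":1},
  {"linear":[0,0,0],"twist":[0,0,0],"jaw":1},
  {"linear":[0,0,0],"twist":[0,0,0],"jaw":1},
  {"linear":[0,0,0],"twist":[0,0,0],"jaw":1},
  {"linear":[0,0,0],"twist":[0,0,0],"jaw":1},
])

```text
time_s: 32.15
position: [0.4628, -0.0134, 0.1239]
orientation: [0.007, 1.572, -0.007]
force: [-0.7, 0.3, -0.4]
width: 0.634
```

```bash
python3 - <<'E'
from h import *
st(); plan((.4652,-.298,.12),-19.2,8)
held(-.0153+.008)
E
```

```text
t 32.15 p [ 0.4628 -0.0134  0.1239] zang -0.49 tilt [-0.001 -0.    -1.   ] F [-0.7  0.3 -0.4] w 0.634
rows 8 linear [0.0005, -0.0353, 0.0057] |v| 0.0357 twist [2.34, -0.01, 0.0] j7 0.18
outer tool yz [ 0.  -0.1] [56.  56.1] 89.5
hole tool yz [ 0.  -0.1] [32.7 32.7] 89.6
```

step_arm([
  {"linear":[0.0005,-0.0353,0.0057],"twist":[2.34,0,0],"jaw":1},
  {"linear":[0.0005,-0.0353,0.0057],"twist":[2.34,0,0],"jaw":1},
  {"linear":[0.0005,-0.0353,0.0057],"twist":[2.34,0,0],"jaw":1},
  {"linear":[0.0005,-0.0353,0.0057],"twist":[2.34,0,0],"jaw":1},
  {"linear":[0.0005,-0.0353,0.0057],"twist":[2.34,0,0],"jaw":1},
  {"linear":[0.0005,-0.0353,0.0057],"twist":[2.34,0,0],"jaw":1},
  {"linear":[0.0005,-0.0353,0.0057],"twist":[2.34,0,0],"jaw":1},
  {"linear":[0.0005,-0.0353,0.0057],"twist":[2.34,0,0],"jaw":1},
  {"linear":[0,0,0],"twist":[0,0,0],"jaw":1},
  {"linear":[0,0,0],"twist":[0,0,0],"jaw":1},
])

```text
time_s: 33.2
position: [0.4651, -0.2985, 0.1201]
orientation: [0.264, 1.556, -0.264]
force: [-0.4, 1.0, -0.5]
width: 0.628
```

```bash
python3 - <<'E'
from h import *
held(-.0153+.008)
st(); plan((.4652,-.298,.0513),-19.2,5)
E
```

```text
outer tool yz [ 2.7 -0.1] [63.1 63.8] 0.1
hole tool yz [-1.  -0.2] [32.7 32.6] 89.7
t 33.25 p [ 0.4655 -0.2975  0.1202] zang -19.19 tilt [-0.001  0.001 -1.   ] F [-0.2 -0.1  0.3] w 0.634
rows 5 linear [0.0138, -0.0001, -0.0] |v| 0.0138 twist [0.0, -0.01, -0.0] j7 0.45
```

step_arm([
  {"linear":[0.012,-0.0004,0],"twist":[0,0,0],"jaw":1},
  {"linear":[0.015,0,0],"twist":[0,0,0],"jaw":1},
  {"linear":[0.013,0,0],"twist":[0,0,0],"jaw":1},
  {"linear":[0.01,0,0],"twist":[0,0,0],"jaw":1},
  {"linear":[0.008,0,0],"twist":[0,0,0],"jaw":1},
  {"linear":[0.006,0,0],"twist":[0,0,0],"jaw":1},
  {"linear":[0.004,0,0],"twist":[0,0,0],"jaw":1},
  {"linear":[0,0,0],"twist":[0,0,0],"jaw":1},
  {"linear":[0,0,0],"twist":[0,0,0],"jaw":1},
  {"linear":[0,0,0],"twist":[0,0,0],"jaw":1},
])

```text
time_s: 34.25
position: [0.4657, -0.2985, 0.0531]
orientation: [0.263, 1.554, -0.263]
force: [0.6, 0.2, -0.9]
width: 0.636
```

```bash
python3 - <<'E'
from h import *
st()
E
```

```text
t 34.25 p [ 0.4657 -0.2985  0.0531] zang -19.21 tilt [ 0.001 -0.    -1.   ] F [ 0.6  0.2 -0.9] w 0.636
```

step_arm([
  {"linear":[0.0016,0,0],"twist":[0,0,0],"jaw":1},
  {"linear":[0,0,0],"twist":[0,0,0],"jaw":1},
  {"linear":[0,0,0],"twist":[0,0,0],"jaw":-0.4},
  {"linear":[0,0,0],"twist":[0,0,0],"jaw":-0.7},
  {"linear":[0,0,0],"twist":[0,0,0],"jaw":-1},
  {"linear":[0,0,0],"twist":[0,0,0],"jaw":-1},
  {"linear":[-0.02,0,0],"twist":[0,0,0],"jaw":-1},
  {"linear":[-0.04,0,0],"twist":[0,0,0],"jaw":-1},
  {"linear":[-0.035,0,0],"twist":[0,0,0],"jaw":-1},
  {"linear":[-0.015,0,0],"twist":[0,0,0],"jaw":-1},
])

```text
time_s: 35.25
position: [0.4662, -0.299, 0.164]
orientation: [0.262, 1.552, -0.264]
force: [0.0, 0.0, -0.1]
width: 0.993
```

```bash
python3 - <<'E'
from h import *
st(); plan((.4196,.0184,.165),-15,8)
im,K,T=grab("scene"); 
im2,K2,T2=grab("wrist"); cv2.imwrite('pics/n2.png',np.hstack([cv2.resize(im2,(400,300)),cv2.resize(im[150:270,120:280],(400,300))]))
E
```

```text
t 35.25 p [ 0.4662 -0.299   0.164 ] zang -19.22 tilt [ 0.003 -0.001 -1.   ] F [ 0.   0.  -0.1] w 0.993
rows 8 linear [-0.0002, 0.0361, -0.0174] |v| 0.0401 twist [-0.53, 0.02, 0.0] j7 0.43
```

step_arm([
  {"linear":[0,0.0361,-0.0174],"twist":[-0.53,0,0],"jaw":-1},
  {"linear":[0,0.0361,-0.0174],"twist":[-0.53,0,0],"jaw":-1},
  {"linear":[0,0.0361,-0.0174],"twist":[-0.53,0,0],"jaw":-1},
  {"linear":[0,0.0361,-0.0174],"twist":[-0.53,0,0],"jaw":-1},
  {"linear":[0,0.0361,-0.0174],"twist":[-0.53,0,0],"jaw":-1},
  {"linear":[0,0.0361,-0.0174],"twist":[-0.53,0,0],"jaw":-1},
  {"linear":[0,0.0361,-0.0174],"twist":[-0.53,0,0],"jaw":-1},
  {"linear":[0,0.0361,-0.0174],"twist":[-0.53,0,0],"jaw":-1},
  {"linear":[0,0,0],"twist":[0,0,0],"jaw":-1},
  {"linear":[0,0,0],"twist":[0,0,0],"jaw":-1},
])

```text
time_s: 36.35
position: [0.4185, 0.0194, 0.1606]
orientation: [0.203, 1.562, -0.204]
force: [0.9, -1.0, 0.2]
width: 0.998
```

```bash
python3 - <<'E'
from h import *
im,K,T=grab("wrist","w11.png"); st(); spacers(im,K,T,205)
E
```

```text
t 36.4 p [0.4187 0.0184 0.1607] zang -14.95 tilt [-0.    -0.001 -1.   ] F [ 0.3 -0.3  0.2] w 1.001
[280. 119.] [434.1  70.7] [56.2 56.3] 75.0
[525.  62.] [610.7  65. ] [87.7 47.2] 84.4
```

View pics/n2.png

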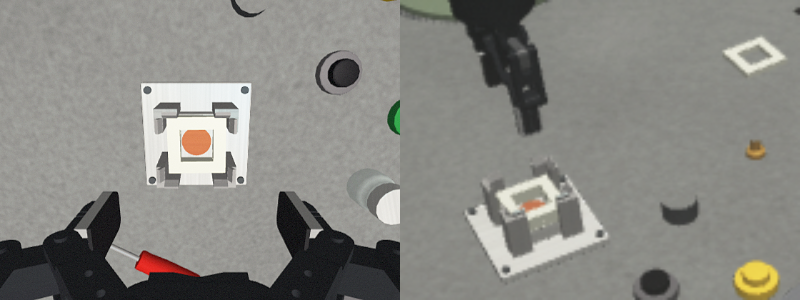

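step_arm([
  {"linear":[0.02,0.02,0.0014],"twist":[0,0,0],"jaw":-1},
  {"linear":[0.03,0.02,0],"twist":[0,0,0],"jaw":-1},
  {"linear":[0.03,0.014,0],"twist":[0,0,0],"jaw":-1},
  {"linear":[0.03,0,0],"twist":[0,0,0],"jaw":-1},
  {"linear":[0.018,0,0],"twist":[0,0,0],"jaw":-1},
  {"linear":[0.01,0,0],"twist":[0,0,0],"jaw":-1},
  {"linear":[0.003,0,0],"twist":[0,0,0],"jaw":-1},
  {"linear":[0,0,0],"twist":[0,0,0],"jaw":-1},
  {"linear":[0,0,0],"twist":[0,0,0],"jaw":-1},
  {"linear":[0,0,0],"twist":[0,0,0],"jaw":-1},
])

```text
time_s: 37.4
position: [0.4346, 0.0706, 0.0208]
orientation: [0.205, 1.56, -0.205]
force: [0.7, 1.0, 0.7]
width: 1.005
```

```bash
python3 - <<'E'
from h import *
st(); plan((.4341,.0707,.0155),-15,2)
E
```

```text
t 37.4 p [0.4346 0.0706 0.0208] zang -14.97 tilt [ 0.001  0.    -1.   ] F [0.7 1.  0.7] w 1.005
rows 2 linear [0.0027, -0.0, -0.0002] |v| 0.0027 twist [0.02, 0.03, -0.02] j7 -0.1
```

step_arm([
  {"linear":[0.003,0,-0.0003],"twist":[0,0,0],"jaw":-0.6},
  {"linear":[0.0025,0,0],"twist":[0,0,0],"jaw":-0.5},
  {"linear":[0,0,0],"twist":[0,0,0],"jaw":-0.5},
  {"linear":[0,0,0],"twist":[0,0,0],"jaw":-0.5},
  {"linear":[0,0,0],"twist":[0,0,0],"jaw":1},
  {"linear":[0,0,0],"twist":[0,0,0],"jaw":1},
  {"linear":[0,0,0],"twist":[0,0,0],"jaw":1},
  {"linear":[0,0,0],"twist":[0,0,0],"jaw":1},
  {"linear":[0,0,0],"twist":[0,0,0],"jaw":1},
  {"linear":[0,0,0],"twist":[0,0,0],"jaw":1},
], force=50)

```text
time_s: 38.4
position: [0.4338, 0.0705, 0.015]
orientation: [0.205, 1.561, -0.205]
force: [-2.6, -0.4, 13.8]
width: 0.639
```

step_arm([
  {"linear":[-0.005,0,0],"twist":[0,0,0],"jaw":1},
  {"linear":[-0.015,0,0],"twist":[0,0,0],"jaw":1},
  {"linear":[-0.03,0,0],"twist":[0,0,0],"jaw":1},
  {"linear":[-0.03,0,0],"twist":[0,0,0],"jaw":1},
  {"linear":[-0.02,0,0],"twist":[0,0,0],"jaw":1},
  {"linear":[-0.01,0,0],"twist":[0,0,0],"jaw":1},
  {"linear":[0,0,0],"twist":[0,0,0],"jaw":1},
  {"linear":[0,0,0],"twist":[0,0,0],"jaw":1},
  {"linear":[0,0,0],"twist":[0,0,0],"jaw":1},
  {"linear":[0,0,0],"twist":[0,0,0],"jaw":1},
])

```text
time_s: 39.4
position: [0.4335, 0.0704, 0.1238]
orientation: [0.205, 1.562, -0.206]
force: [0.4, 0.4, -1.2]
width: 0.636
```

```bash
python3 - <<'E'
from h import *
held(-.0153+.008)
st(); plan((.4652,-.298,.12),-19.2,9)
E
```

```text
outer tool yz [ 0.3 -0.2] [56.2 56. ] 0.1
hole tool yz [ 0.2 -0.2] [32.1 32.7] 0.0
t 39.45 p [0.4336 0.0703 0.124 ] zang -14.98 tilt [-0.001 -0.001 -1.   ] F [ 0.9 -0.8 -1.1] w 0.637
rows 9 linear [0.0004, -0.0382, 0.0152] |v| 0.0411 twist [0.47, -0.01, 0.01] j7 -0.2
```

step_arm([
  {"linear":[0.0004,-0.0382,0.0152],"twist":[0.47,0,0],"jaw":1},
  {"linear":[0.0004,-0.0382,0.0152],"twist":[0.47,0,0],"jaw":1},
  {"linear":[0.0004,-0.0382,0.0152],"twist":[0.47,0,0],"jaw":1},
  {"linear":[0.0004,-0.0382,0.0152],"twist":[0.47,0,0],"jaw":1},
  {"linear":[0.0004,-0.0382,0.0152],"twist":[0.47,0,0],"jaw":1},
  {"linear":[0.0004,-0.0382,0.0152],"twist":[0.47,0,0],"jaw":1},
  {"linear":[0.0004,-0.0382,0.0152],"twist":[0.47,0,0],"jaw":1},
  {"linear":[0.0004,-0.0382,0.0152],"twist":[0.47,0,0],"jaw":1},
  {"linear":[0.0004,-0.0382,0.0152],"twist":[0.47,0,0],"jaw":1},
  {"linear":[0,0,0],"twist":[0,0,0],"jaw":1},
])

```text
time_s: 40.45
position: [0.4639, -0.3036, 0.1207]
orientation: [0.266, 1.554, -0.27]
force: [-0.4, 0.3, -0.2]
width: 0.638
```

step_arm([
  {"linear":[0,0,0],"twist":[0,0,0],"jaw":1},
  {"linear":[0,0,0],"twist":[0,0,0],"jaw":1},
  {"linear":[0,0,0],"twist":[0,0,0],"jaw":1},
  {"linear":[0.01,0,0],"twist":[0,0,0],"jaw":1},
  {"linear":[0.013,0,0],"twist":[0,0,0],"jaw":1},
  {"linear":[0,0,0],"twist":[0,0,0],"jaw":1},
  {"linear":[0,0,0],"twist":[0,0,0],"jaw":1},
  {"linear":[0,0,0],"twist":[0,0,0],"jaw":1},
  {"linear":[0,0,0],"twist":[0,0,0],"jaw":1},
  {"linear":[0,0,0],"twist":[0,0,0],"jaw":1},
])

```text
time_s: 41.45
position: [0.4652, -0.2981, 0.0983]
orientation: [0.263, 1.554, -0.263]
force: [0.2, -0.1, -0.3]
width: 0.636
```

```bash
python3 - <<'E'
from h import *
held(-.0153+.008)
st(); plan((.4652,-.298,.0592),-19.2,1)
E
```

```text
outer tool yz [ 3.7 -0.1] [63.2 70.4] 0.1
hole tool yz [ 0.3 -0.2] [32.5 32.8] 0.1
t 41.5 p [ 0.4652 -0.2981  0.0982] zang -19.2 tilt [ 0. -0. -1.] F [-0.6  0.3 -0.5] w 0.636
rows 1 linear [0.039, 0.0001, -0.0001] |v| 0.039 twist [0.0, 0.02, 0.0] j7 0.45
```

step_arm([
  {"linear":[0.008,0,0],"twist":[0,0,0],"jaw":1},
  {"linear":[0.008,0,0],"twist":[0,0,0],"jaw":1},
  {"linear":[0.008,0,0],"twist":[0,0,0],"jaw":1},
  {"linear":[0.008,0,0],"twist":[0,0,0],"jaw":1},
  {"linear":[0.005,0,0],"twist":[0,0,0],"jaw":1},
  {"linear":[0.0015,0,0],"twist":[0,0,0],"jaw":1},
  {"linear":[0,0,0],"twist":[0,0,0],"jaw":1},
  {"linear":[0,0,0],"twist":[0,0,0],"jaw":1},
  {"linear":[0,0,0],"twist":[0,0,0],"jaw":1},
  {"linear":[0,0,0],"twist":[0,0,0],"jaw":1},
])

```text
time_s: 42.5
position: [0.4652, -0.298, 0.0595]
orientation: [0.263, 1.555, -0.263]
force: [-0.4, 0.7, -0.3]
width: 0.635
```

```bash
python3 - <<'E'
from h import *
st()
E
```

```text
t 42.5 p [ 0.4652 -0.298   0.0595] zang -19.19 tilt [ 0. -0. -1.] F [-0.4  0.7 -0.3] w 0.635
```

step_arm([
  {"linear":[0,0,0],"twist":[0,0,0],"jaw":-0.4},
  {"linear":[0,0,0],"twist":[0,0,0],"jaw":-0.7},
  {"linear":[0,0,0],"twist":[0,0,0],"jaw":-1},
  {"linear":[0,0,0],"twist":[0,0,0],"jaw":-1},
  {"linear":[-0.02,0,0],"twist":[0,0,0],"jaw":-1},
  {"linear":[-0.04,0,0],"twist":[0,0,0],"jaw":-1},
  {"linear":[-0.04,0,0],"twist":[0,0,0],"jaw":-1},
  {"linear":[-0.02,0,0],"twist":[0,0,0],"jaw":-1},
  {"linear":[0,0,0],"twist":[0,0,0],"jaw":-1},
  {"linear":[0,0,0],"twist":[0,0,0],"jaw":-1},
])

```text
time_s: 43.5
position: [0.4652, -0.2978, 0.1795]
orientation: [0.263, 1.554, -0.263]
force: [0.2, -0.0, -0.4]
width: 1.002
```

```bash
python3 - <<'E'
from h import *
st(); plan((.649,.07,.18),-4.9,10)
im,K,T=grab("scene"); 
im2,K2,T2=grab("wrist"); cv2.imwrite('pics/n3.png',np.hstack([cv2.resize(im2,(400,300)),cv2.resize(im[150:270,120:280],(400,300))]))
E
```

```text
t 43.5 p [ 0.4652 -0.2978  0.1795] zang -19.18 tilt [ 0.001  0.    -1.   ] F [ 0.2 -0.  -0.4] w 1.002
rows 10 linear [-0.0, 0.04, 0.0098] |v| 0.0412 twist [-1.43, 0.0, -0.0] j7 0.4
```

View pics/n3.png

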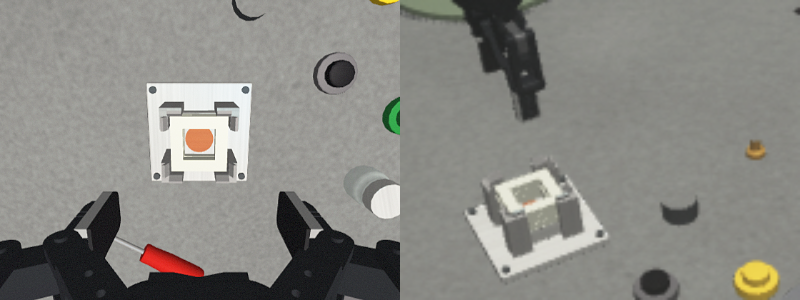

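All three spacers seated. Now the disc.

step_arm([
  {"linear":[0,0.04,0.0098],"twist":[-1.43,0,0],"jaw":-1},
  {"linear":[0,0.04,0.0098],"twist":[-1.43,0,0],"jaw":-1},
  {"linear":[0,0.04,0.0098],"twist":[-1.43,0,0],"jaw":-1},
  {"linear":[0,0.04,0.0098],"twist":[-1.43,0,0],"jaw":-1},
  {"linear":[0,0.04,0.0098],"twist":[-1.43,0,0],"jaw":-1},
  {"linear":[0,0.04,0.0098],"twist":[-1.43,0,0],"jaw":-1},
  {"linear":[0,0.04,0.0098],"twist":[-1.43,0,0],"jaw":-1},
  {"linear":[0,0.04,0.0098],"twist":[-1.43,0,0],"jaw":-1},
  {"linear":[0,0.04,0.0098],"twist":[-1.43,0,0],"jaw":-1},
  {"linear":[0,0.04,0.0098],"twist":[-1.43,0,0],"jaw":-1},
])

```text
time_s: 44.6
position: [0.6486, 0.071, 0.1781]
orientation: [0.066, 1.572, -0.067]
force: [0.6, -0.1, 0.8]
width: 1.002
```

step_arm([
  {"linear":[0,0,0],"twist":[0,0,0],"jaw":-1},
  {"linear":[0,0,0],"twist":[0,0,0],"jaw":-1},
  {"linear":[0,0,0],"twist":[0,0,0],"jaw":-1},
  {"linear":[0,0,0],"twist":[0,0,0],"jaw":-1},
  {"linear":[0,0,0],"twist":[0,0,0],"jaw":-1},
  {"linear":[0,0,0],"twist":[0,0,0],"jaw":-1},
  {"linear":[0,0,0],"twist":[0,0,0],"jaw":-1},
  {"linear":[0,0,0],"twist":[0,0,0],"jaw":-1},
  {"linear":[0,0,0],"twist":[0,0,0],"jaw":-1},
  {"linear":[0,0,0],"twist":[0,0,0],"jaw":-1},
])

```text
time_s: 45.6
position: [0.6486, 0.0695, 0.1795]
orientation: [0.067, 1.57, -0.067]
force: [-0.8, -0.3, -0.1]
width: 0.998
```

```bash
python3 - <<'E'
from h import *
im,K,T=grab("wrist","w12.png"); st()
b=blobs(im,(240,60,320,230),110,150,3000); print(b)
for q in b: dots(im,K,T,[q],.018,22)
plan((.6524,.1241,.026),-4.9,5)
E
```

```text
t 45.65 p [0.6486 0.0695 0.1795] zang -4.89 tilt [ 0.  0. -1.] F [-0.8 -0.9 -0.4] w 1.0
[(276, 119)]
[[276.3, 119.4]] 
 mean [0.6525 0.1241] rect [652.5 124.1] [0. 0.] 0.0
rows 5 linear [0.0307, 0.0109, -0.0002] |v| 0.0326 twist [0.0, 0.0, -0.0] j7 -0.07
```

step_arm([
  {"linear":[0.02,0.02,0],"twist":[0,0,0],"jaw":-1},
  {"linear":[0.03,0.02,0],"twist":[0,0,0],"jaw":-1},
  {"linear":[0.035,0.0145,0],"twist":[0,0,0],"jaw":-1},
  {"linear":[0.035,0,0],"twist":[0,0,0],"jaw":-1},
  {"linear":[0.018,0,0],"twist":[0,0,0],"jaw":-1},
  {"linear":[0.01,0,0],"twist":[0,0,0],"jaw":-1},
  {"linear":[0.004,0,0],"twist":[0,0,0],"jaw":-1},
  {"linear":[0,0,0],"twist":[0,0,0],"jaw":-1},
  {"linear":[0,0,0],"twist":[0,0,0],"jaw":-1},
  {"linear":[0,0,0],"twist":[0,0,0],"jaw":-1},
])

```text
time_s: 46.65
position: [0.6538, 0.1239, 0.0287]
orientation: [0.068, 1.568, -0.067]
force: [-0.0, 0.6, 0.5]
width: 0.997
```

```bash
python3 - <<'E'
from h import *
st(); plan((.6525,.1241,.0225),-4.9,2)
E
```

```text
t 46.65 p [0.6538 0.1239 0.0287] zang -4.9 tilt [ 0.002  0.    -1.   ] F [-0.   0.6  0.5] w 0.997
rows 2 linear [0.0031, 0.0001, -0.0007] |v| 0.0032 twist [-0.0, 0.04, -0.02] j7 -0.1
```

step_arm([
  {"linear":[0.0035,0,-0.0007],"twist":[0,0,0],"jaw":-0.6},
  {"linear":[0.0027,0,-0.0005],"twist":[0,0,0],"jaw":-0.5},
  {"linear":[0,0,0],"twist":[0,0,0],"jaw":-0.5},
  {"linear":[0,0,0],"twist":[0,0,0],"jaw":-0.5},
  {"linear":[0,0,0],"twist":[0,0,0],"jaw":1},
  {"linear":[0,0,0],"twist":[0,0,0],"jaw":1},
  {"linear":[0,0,0],"twist":[0,0,0],"jaw":1},
  {"linear":[0,0,0],"twist":[0,0,0],"jaw":1},
  {"linear":[0,0,0],"twist":[0,0,0],"jaw":1},
  {"linear":[0,0,0],"twist":[0,0,0],"jaw":1},
], force=60)

```text
time_s: 47.65
position: [0.6521, 0.1239, 0.0219]
orientation: [0.067, 1.57, -0.067]
force: [-3.2, -0.5, 9.1]
width: 0.627
```

step_arm([
  {"linear":[-0.005,0,0],"twist":[0,0,0],"jaw":1},
  {"linear":[-0.015,0,0],"twist":[0,0,0],"jaw":1},
  {"linear":[-0.03,0,0],"twist":[0,0,0],"jaw":1},
  {"linear":[-0.03,0,0],"twist":[0,0,0],"jaw":1},
  {"linear":[-0.03,0,0],"twist":[0,0,0],"jaw":1},
  {"linear":[-0.02,0,0],"twist":[0,0,0],"jaw":1},
  {"linear":[-0.01,0,0],"twist":[0,0,0],"jaw":1},
  {"linear":[0,0,0],"twist":[0,0,0],"jaw":1},
  {"linear":[0,0,0],"twist":[0,0,0],"jaw":1},
  {"linear":[0,0,0],"twist":[0,0,0],"jaw":1},
])

```text
time_s: 48.65
position: [0.6515, 0.1239, 0.1601]
orientation: [0.067, 1.571, -0.068]
force: [0.1, -0.7, -1.0]
width: 0.622
```

```bash
python3 - <<'E'
from h import *
st(); plan((.4652,-.298,.14),-19.2,11)
im,K,T=grab("wrist"); s,p,r=tool()
b=blobs(im,(230,230,330,370),110,300,6000); print(b)
for q in b: print(r.inv().apply(dots(im,K,T,[q],p[2]-.0145+.010,35)-p).round(4))
E
```

```text
t 48.65 p [0.6515 0.1239 0.1601] zang -4.89 tilt [-0.002 -0.    -1.   ] F [ 0.1 -0.7 -1. ] w 0.622
rows 11 linear [0.0019, -0.041, -0.009] |v| 0.0421 twist [1.3, -0.01, 0.0] j7 -0.14
[(277, 289)]
[[277.4, 289.2]] 
 mean [0.6514 0.124 ] rect [651.4 124. ] [0. 0.] 0.0
[[ 0.0045  0.0002 -0.0001]]
```

step_arm([
  {"linear":[0.0019,-0.041,-0.009],"twist":[1.3,0,0],"jaw":1},
  {"linear":[0.0019,-0.041,-0.009],"twist":[1.3,0,0],"jaw":1},
  {"linear":[0.0019,-0.041,-0.009],"twist":[1.3,0,0],"jaw":1},
  {"linear":[0.0019,-0.041,-0.009],"twist":[1.3,0,0],"jaw":1},
  {"linear":[0.0019,-0.041,-0.009],"twist":[1.3,0,0],"jaw":1},
  {"linear":[0.0019,-0.041,-0.009],"twist":[1.3,0,0],"jaw":1},
  {"linear":[0.0019,-0.041,-0.009],"twist":[1.3,0,0],"jaw":1},
  {"linear":[0.0019,-0.041,-0.009],"twist":[1.3,0,0],"jaw":1},
  {"linear":[0.0019,-0.041,-0.009],"twist":[1.3,0,0],"jaw":1},
  {"linear":[0.0019,-0.041,-0.009],"twist":[1.3,0,0],"jaw":1},
])

```text
time_s: 49.7
position: [0.4864, -0.2626, 0.1417]
orientation: [0.246, 1.558, -0.246]
force: [-0.1, -0.5, -0.9]
width: 0.623
```

step_arm([
  {"linear":[0.0019,-0.041,-0.009],"twist":[1.3,0,0],"jaw":1},
  {"linear":[0,0,0],"twist":[0,0,0],"jaw":1},
  {"linear":[0,0,0],"twist":[0,0,0],"jaw":1},
  {"linear":[0,0,0],"twist":[0,0,0],"jaw":1},
  {"linear":[0.01,0,0],"twist":[0,0,0],"jaw":1},
  {"linear":[0.015,0,0],"twist":[0,0,0],"jaw":1},
  {"linear":[0,0,0],"twist":[0,0,0],"jaw":1},
  {"linear":[0,0,0],"twist":[0,0,0],"jaw":1},
  {"linear":[0,0,0],"twist":[0,0,0],"jaw":1},
  {"linear":[0,0,0],"twist":[0,0,0],"jaw":1},
])

```text
time_s: 50.7
position: [0.4667, -0.2975, 0.1159]
orientation: [0.262, 1.554, -0.263]
force: [0.1, 0.4, -0.3]
width: 0.622
```

```bash
python3 - <<'E'
from h import *
im,K,T=grab("wrist","w13.png"); st(); plan((.4652,-.298,.0659),-19.2,1); s,p,r=tool()
b=blobs(im,(230,230,330,370),110,300,6000); print(b)
for q in b: print(r.inv().apply(dots(im,K,T,[q],p[2]-.0139+.010,35)-p).round(4))
E
```

```text
t 50.75 p [ 0.4666 -0.2975  0.1158] zang -19.18 tilt [ 0.001 -0.    -1.   ] F [ 0.1  0.3 -1.5] w 0.626
rows 1 linear [0.0499, -0.0009, -0.0012] |v| 0.0499 twist [0.02, 0.04, 0.0] j7 0.43
[(277, 289)]
[[277.4, 289.2]] 
 mean [ 0.4666 -0.2971] rect [ 466.6 -297.1] [0. 0.] 0.0
[[ 0.0039  0.0005 -0.0001]]
```

step_arm([
  {"linear":[0.005,-0.0012,-0.0012],"twist":[0,0,0],"jaw":1},
  {"linear":[0.01,0,0],"twist":[0,0,0],"jaw":1},
  {"linear":[0.01,0,0],"twist":[0,0,0],"jaw":1},
  {"linear":[0.01,0,0],"twist":[0,0,0],"jaw":1},
  {"linear":[0.008,0,0],"twist":[0,0,0],"jaw":1},
  {"linear":[0.005,0,0],"twist":[0,0,0],"jaw":1},
  {"linear":[0.001,0,0],"twist":[0,0,0],"jaw":1},
  {"linear":[0,0,0],"twist":[0,0,0],"jaw":1},
  {"linear":[0,0,0],"twist":[0,0,0],"jaw":1},
  {"linear":[0,0,0],"twist":[0,0,0],"jaw":1},
])

```text
time_s: 51.75
position: [0.4649, -0.2984, 0.0664]
orientation: [0.263, 1.555, -0.263]
force: [-0.2, -0.1, -0.6]
width: 0.623
```

```bash
python3 - <<'E'
from h import *
st(); plan((.4652,-.298,.0659),-19.2,1)
E
```

```text
t 51.75 p [ 0.4649 -0.2984  0.0664] zang -19.19 tilt [ 0. -0. -1.] F [-0.2 -0.1 -0.6] w 0.623
rows 1 linear [0.0005, 0.0004, 0.0002] |v| 0.0007 twist [0.01, 0.01, 0.01] j7 0.46
```

step_arm([
  {"linear":[0.0003,0.0004,0.0002],"twist":[0,0,0],"jaw":1},
  {"linear":[0,0,0],"twist":[0,0,0],"jaw":-0.4},
  {"linear":[0,0,0],"twist":[0,0,0],"jaw":-0.7},
  {"linear":[0,0,0],"twist":[0,0,0],"jaw":-1},
  {"linear":[0,0,0],"twist":[0,0,0],"jaw":-1},
  {"linear":[-0.02,0,0],"twist":[0,0,0],"jaw":-1},
  {"linear":[-0.04,0,0],"twist":[0,0,0],"jaw":-1},
  {"linear":[-0.03,0,0],"twist":[0,0,0],"jaw":-1},
  {"linear":[-0.02,0,0],"twist":[0,0,0],"jaw":-1},
  {"linear":[0,0,0],"twist":[0,0,0],"jaw":-1},
])

```text
time_s: 52.75
position: [0.4661, -0.2986, 0.1787]
orientation: [0.262, 1.551, -0.264]
force: [0.1, -0.2, 0.0]
width: 0.998
```

```bash
python3 - <<'E'
from h import *
im2,K2,T2=grab("wrist"); st()
s,p,r=tool(); plan((.612,-.345,.17),-19.2,8)
b=blobs(im2,(225,130,330,260),110,100,3000); print(b)
for q in b: dots(im2,K2,T2,[q],.062,22)
im,K,T=grab("scene"); cv2.imwrite('pics/n4.png',np.hstack([cv2.resize(im2,(400,300)),cv2.resize(im[150:330,120:360],(400,300))]))
E
```

```text
t 52.8 p [ 0.4657 -0.2981  0.1771] zang -19.19 tilt [ 0.002 -0.001 -1.   ] F [-0.6 -0.1 -0.3] w 0.998
rows 8 linear [0.0009, 0.0005, 0.0192] |v| 0.0192 twist [0.0, 0.02, 0.0] j7 0.4
[(275, 205)]
[[275.3, 205.4]] 
 mean [ 0.4654 -0.2975] rect [ 465.4 -297.5] [0. 0.] 0.0
```

View pics/n4.png

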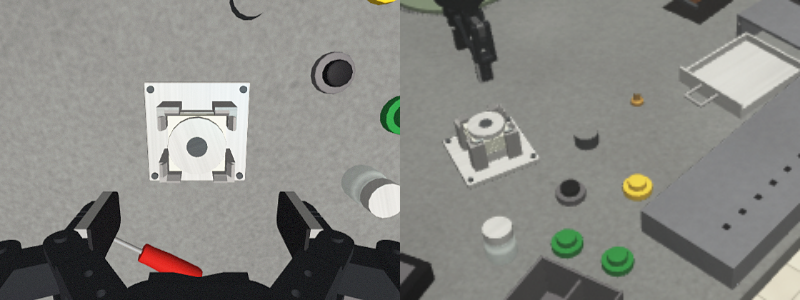

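Disc is home, within about 0.5 mm of the pocket's centre, and the tray stays out. Next I locate the black button.

```bash
python3 - <<'E'
from h import *
w=load("wrist"); s=load("scene"); t=load("top")
def dark(im,roi,thr):
    g=cv2.cvtColor(im,cv2.COLOR_BGR2GRAY); x0,y0,x1,y1=roi; m=(g[y0:y1,x0:x1]<thr).astype(np.uint8)
    c=max(cv2.findContours(m,cv2.RETR_EXTERNAL,cv2.CHAIN_APPROX_NONE)[0],key=cv2.contourArea); (u,v),(a,b),_=cv2.fitEllipse(c); return (u+x0,v+y0),(a,b)
a=dark(w[0],(425,65,505,135),55); b=dark(s[0],(205,250,240,275),45); c=dark(t[0],(355,190,380,215),45); print(a,b,c)
P=lambda q:q[1]@np.linalg.inv(q[2])[:3]
def tri(p,q,A,B):
    X=cv2.triangulatePoints(P(p),P(q),np.float64(A).reshape(2,1),np.float64(B).reshape(2,1)); return (X[:3]/X[3]).ravel().round(4)
print('w-s',tri(w,s,a[0],b[0]),'w-t',tri(w,t,a[0],c[0]))
for z in(.02,.025,.03,.035): print(z,ray(a[0],*w[1:],z)[0].round(4),'sizes',(np.linalg.norm(ray(a[0],*w[1:],z)-ray((a[0][0]+a[1][1]/2,a[0][1]),*w[1:],z))).round(4),ray(b[0],*s[1:],z)[0].round(4))
print('jar top',ray([424,196],*t[1:],.055).round(3))
plan((.625,-.33,.15),-19.2,6)
E
```

```text
((471.97761154174805, 102.12797546386719), (35.93532180786133, 42.11477279663086)) ((221.9680404663086, 263.91405296325684), (5.434937953948975, 9.241358757019043)) ((366.6602306365967, 201.74402618408203), (9.51517105102539, 9.804708480834961))
w-s [ 0.6256 -0.2836  0.0155] w-t [ 0.626  -0.2829  0.0151]
0.02 [ 0.6237 -0.2824  0.02  ] sizes 0.0155 [ 0.629  -0.2867  0.02  ]
0.025 [ 0.6213 -0.2815  0.025 ] sizes 0.0152 [ 0.6329 -0.2899  0.025 ]
0.03 [ 0.619  -0.2805  0.03  ] sizes 0.015 [ 0.6368 -0.2932  0.03  ]
0.035 [ 0.6166 -0.2796  0.035 ] sizes 0.0147 [ 0.6406 -0.2964  0.035 ]
jar top [[ 0.632 -0.422  0.055]]
rows 6 linear [0.0044, 0.0037, 0.0269] |v| 0.0275 twist [0.0, 0.0, -0.0] j7 0.4
```

```bash
python3 - <<'E'
from h import *
im,K,T=load("wrist"); np.savez('wA.npz',im=im,K=K,T=T)
plan((.599,-.348,.13),-19.2,6)
E
```

```text
rows 6 linear [0.0077, -0.0006, 0.0238] |v| 0.025 twist [0.0, 0.0, -0.0] j7 0.4
```

step_arm([
  {"linear":[0,-0.0006,0.0238],"twist":[0,0,0],"jaw":0},
  {"linear":[0.005,-0.0006,0.0238],"twist":[0,0,0],"jaw":1},
  {"linear":[0.01,-0.0006,0.0238],"twist":[0,0,0],"jaw":1},
  {"linear":[0.01,-0.0006,0.0238],"twist":[0,0,0],"jaw":1},
  {"linear":[0.01,-0.0006,0.0238],"twist":[0,0,0],"jaw":1},
  {"linear":[0.01,-0.0006,0.0238],"twist":[0,0,0],"jaw":1},
  {"linear":[0,0,0],"twist":[0,0,0],"jaw":1},
  {"linear":[0,0,0],"twist":[0,0,0],"jaw":1},
  {"linear":[0,0,0],"twist":[0,0,0],"jaw":1},
  {"linear":[0,0,0],"twist":[0,0,0],"jaw":1},
])

```text
time_s: 53.85
position: [0.5983, -0.3483, 0.1313]
orientation: [0.263, 1.555, -0.263]
force: [0.5, -0.2, 0.1]
width: -0.002
```

```bash
python3 - <<'E'
from h import *
im,K,T=grab("wrist","w14.png"); st()
a=np.load('wA.npz')
cv2.imwrite('pics/b.png',np.hstack([cv2.resize(im,(480,360)),cv2.resize(a['im'][60:140,430:510],(320,320)) [:320] if 0 else cv2.resize(a['im'][60:140,430:500],(315,360),interpolation=cv2.INTER_CUBIC)]))
E
```

```text
t 53.9 p [ 0.5985 -0.3483  0.1315] zang -19.21 tilt [ 0.  0. -1.] F [-0.  -0.4 -0.5] w 0.001
```

View pics/b.png

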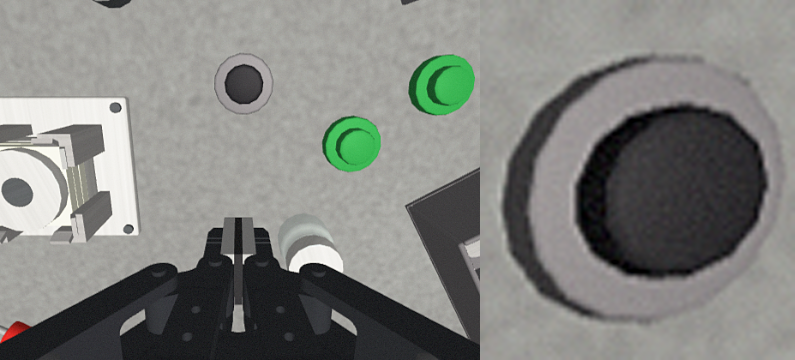

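```bash
python3 - <<'E'
from h import *
im,K,T=load("wrist"); a=np.load('wA.npz')
g=cv2.cvtColor(im,cv2.COLOR_BGR2GRAY); print(g[98,255:320].tolist())
def top(im,roi):
    g=cv2.GaussianBlur(cv2.cvtColor(im,cv2.COLOR_BGR2GRAY),(3,3),0); x0,y0,x1,y1=roi; w=g[y0:y1,x0:x1]; m=((w>36)&(w<95)).astype(np.uint8); m=cv2.morphologyEx(m,cv2.MORPH_OPEN,np.ones((7,7)))
    c=max(cv2.findContours(m,cv2.RETR_EXTERNAL,cv2.CHAIN_APPROX_NONE)[0],key=cv2.contourArea); e=cv2.fitEllipse(c); return (e[0][0]+x0,e[0][1]+y0),e[1]
p=top(im,(255,70,315,128)); q=top(a['im'],(450,75,505,130)); print(p,q)
P=lambda K,T:K@np.linalg.inv(T)[:3]
X=cv2.triangulatePoints(P(K,T),P(a['K'],a['T']),np.float64(p[0]).reshape(2,1),np.float64(q[0]).reshape(2,1)); print((X[:3]/X[3]).ravel())
for z in(.02,.025,.03): print(z,ray(p[0],K,T,z)[0].round(4),ray(q[0],a['K'],a['T'],z)[0].round(4))
plan((.622,-.282,.13),-19.2,4)
E
```

```text
[154, 154, 155, 156, 155, 158, 176, 51, 22, 35, 53, 57, 57, 53, 62, 61, 54, 55, 59, 59, 59, 62, 63, 61, 60, 65, 68, 64, 66, 70, 64, 67, 71, 70, 67, 69, 64, 68, 70, 68, 69, 70, 69, 72, 68, 71, 71, 69, 58, 54, 40, 21, 183, 175, 173, 167, 170, 169, 170, 178, 173, 161, 140, 119, 161]
((284.9250659942627, 97.26338005065918), (40.954227447509766, 43.67576599121094)) ((474.5404167175293, 102.15398216247559), (30.82332992553711, 35.02642822265625))
[ 0.62590579 -0.28293749  0.01920066]
0.02 [ 0.626  -0.2827  0.02  ] [ 0.6255 -0.283   0.02  ]
0.025 [ 0.6259 -0.2826  0.025 ] [ 0.6231 -0.2821  0.025 ]
0.03 [ 0.6258 -0.2826  0.03  ] [ 0.6207 -0.2811  0.03  ]
rows 4 linear [0.0004, 0.0176, 0.0001] |v| 0.0176 twist [-0.0, 0.0, -0.0] j7 0.36
```

step_arm([
  {"linear":[0,0.02,0.0022],"twist":[0,0,0],"jaw":1},
  {"linear":[0,0.025,0.0022],"twist":[0,0,0],"jaw":1},
  {"linear":[0,0.026,0],"twist":[0,0,0],"jaw":1},
  {"linear":[0.02,0,0],"twist":[0,0,0],"jaw":1},
  {"linear":[0.025,0,0],"twist":[0,0,0],"jaw":1},
  {"linear":[0.025,0,0],"twist":[0,0,0],"jaw":1},
  {"linear":[0.01,0,0],"twist":[0,0,0],"jaw":1},
  {"linear":[0,0,0],"twist":[0,0,0],"jaw":1},
  {"linear":[0,0,0],"twist":[0,0,0],"jaw":1},
  {"linear":[0,0,0],"twist":[0,0,0],"jaw":1},
])

```text
time_s: 54.9
position: [0.6269, -0.2831, 0.0526]
orientation: [0.263, 1.553, -0.263]
force: [-0.3, -0.8, -0.2]
width: -0.002
```

```bash
python3 - <<'E'
from h import *
st()
E
```

```text
t 54.9 p [ 0.6269 -0.2831  0.0526] zang -19.2 tilt [ 0.002 -0.001 -1.   ] F [-0.3 -0.8 -0.2] w -0.002
```

Above the button. Stepping down with force checks.

step_arm([
  {"linear":[0.004,0,0],"twist":[0,0,0],"jaw":1},
  {"linear":[0.004,0,0],"twist":[0,0,0],"jaw":1},
  {"linear":[0.003,0,0],"twist":[0,0,0],"jaw":1},
  {"linear":[0.002,0,0],"twist":[0,0,0],"jaw":1},
  {"linear":[0.002,0,0],"twist":[0,0,0],"jaw":1},
  {"linear":[0.001,0,0],"twist":[0,0,0],"jaw":1},
  {"linear":[0,0,0],"twist":[0,0,0],"jaw":1},
  {"linear":[0,0,0],"twist":[0,0,0],"jaw":1},
  {"linear":[0,0,0],"twist":[0,0,0],"jaw":1},
  {"linear":[0,0,0],"twist":[0,0,0],"jaw":1},
])

```text
time_s: 55.9
position: [0.6263, -0.2827, 0.0352]
orientation: [0.263, 1.555, -0.263]
force: [-1.0, 1.2, 3.3]
width: 0.004
```

step_arm([
  {"linear":[0.001,0,0],"twist":[0,0,0],"jaw":1},
  {"linear":[0.001,0,0],"twist":[0,0,0],"jaw":1},
  {"linear":[0.001,0,0],"twist":[0,0,0],"jaw":1},
  {"linear":[0,0,0],"twist":[0,0,0],"jaw":1},
  {"linear":[0,0,0],"twist":[0,0,0],"jaw":1},
  {"linear":[0,0,0],"twist":[0,0,0],"jaw":1},
  {"linear":[0,0,0],"twist":[0,0,0],"jaw":1},
  {"linear":[0,0,0],"twist":[0,0,0],"jaw":1},
  {"linear":[0,0,0],"twist":[0,0,0],"jaw":1},
  {"linear":[0,0,0],"twist":[0,0,0],"jaw":1},
])

```text
time_s: 56.9
position: [0.6264, -0.2828, 0.0329]
orientation: [0.263, 1.554, -0.263]
force: [-6.2, 4.4, 17.4]
width: 0.003
```

17 N, well past the 5 N needed, so it is bottomed. Release and retreat.

step_arm([
  {"linear":[-0.005,0,0],"twist":[0,0,0],"jaw":1},
  {"linear":[-0.01,0,0],"twist":[0,0,0],"jaw":1},
  {"linear":[-0.03,0,0],"twist":[0,0,0],"jaw":1},
  {"linear":[-0.04,0,0],"twist":[0,0,0],"jaw":1},
  {"linear":[-0.04,0,0],"twist":[0,0,0],"jaw":1},
  {"linear":[-0.04,0,0],"twist":[0,0,0],"jaw":1},
  {"linear":[-0.02,0,-0.02],"twist":[0,0,0],"jaw":1},
  {"linear":[0,0,0],"twist":[0,0,0],"jaw":1},
  {"linear":[0,0,0],"twist":[0,0,0],"jaw":1},
  {"linear":[0,0,0],"twist":[0,0,0],"jaw":1},
])

```text
time_s: 57.9
position: [0.6075, -0.276, 0.2163]
orientation: [0.263, 1.556, -0.263]
force: [0.0, -0.5, -0.7]
width: -0.001
```

```bash
python3 - <<'E'
from h import *
st(); im,K,T=grab("scene","f.png")
cv2.imwrite('pics/f.png',cv2.resize(im[90:330,100:420],(800,600)))
im,K,T=grab("top"); h=cv2.cvtColor(im,cv2.COLOR_BGR2HSV)
m=((h[...,0]<22)&(h[...,1]>90)&(h[...,2]>60)).astype(np.uint8); m[:255]=0;m[300:]=0;m[:,:100]=0;m[:,195:]=0
for c in cv2.findContours(m,cv2.RETR_EXTERNAL,cv2.CHAIN_APPROX_NONE)[0]:
    if cv2.contourArea(c)>50: print('hook',cv2.minAreaRect((ray(c[:,0].astype(float),K,T,.033)[:,:2]*1000).astype(np.float32)))
E
```

```text
t 57.9 p [ 0.6075 -0.276   0.2163] zang -19.18 tilt [-0.001  0.    -1.   ] F [ 0.  -0.5 -0.7] w -0.001
hook ((438.385986328125, 267.045654296875), (88.31260681152344, 22.55596351623535), 84.68529510498047)
```

View pics/f.png

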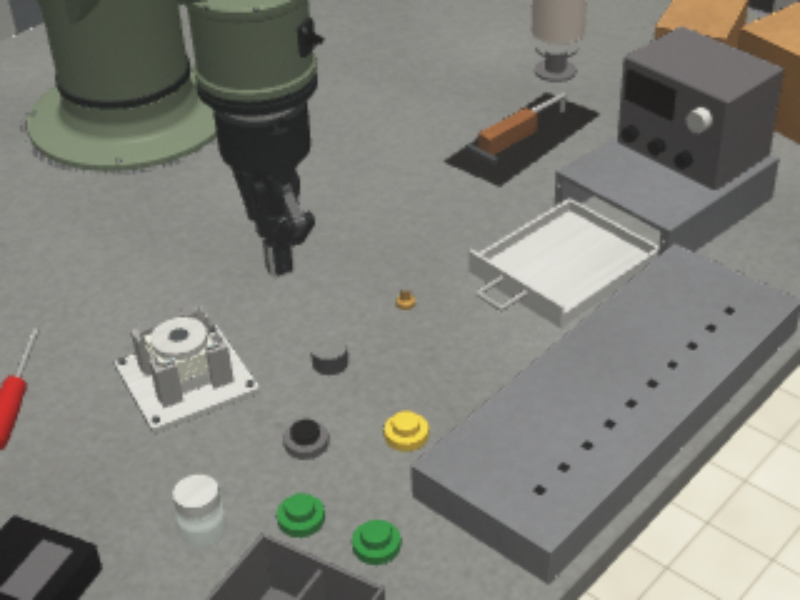

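The final view shows the stack seated in the nest (about (180,340)), the tray out, the hook standing on its mat, the jar upright and the arm clear of everything. Handing in.

```bash
python3 -c "
from workcell import sign_off
print(sign_off())"
```

```text
the job is handed in; nothing more can be done
None
```

The whole job is done and handed in at about 58 s of robot time; `sign_off` gives no verdict.

- **Tray:** I hooked the pull eye and drew the tray out until it hit its stop at 23 N. The hook then went back on its mat, with the handle's middle measured at (0.438, 0.267), well inside the mat.
- **Stack:** The body, all three spacers found on the bench and the disc went into the nest one at a time, each released before the next. Pictures after each placement showed it seated. The disc measured about 0.5 mm from the pocket's centre.
- **Button:** I pressed it to 17 N, against the 5 N needed for full travel, then let it up.
- **Last picture:** The tray is out, the stack is flat, the jar is upright and the arm is clear of everything.

**Not measured directly:**
- Button travel is inferred from the force. My first estimate of the button's top was about 4 mm too low, because its dark side confused the picture. A second, closer view corrected it.
- How far the tray is out is inferred from the stop force and the pictures.

No check failed.

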